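Send a tote of thread spools past the ratchet stop

TASK

Stand every thread spool on the bench upright in the tote that waits on the rollers, one to a cell; only then lift the ratchet pawl clear of the wheel, throwing it right over so that it stays, and wind the wheel backward to its stop by its crank peg so that the stop bar leaves the track. Roll the loaded tote, without lifting it, along to the end stop, then lift it off by its handle and set it down squarely on the middle of the rubber mat. Leave the wheel wound back and the pawl dropped onto it again, and do not disturb the other things on the bench.

Things in the scene. Friction and masses are not known exactly. Their poses are not given: they have to be found in the camera images.
- roller_bed: fixed roller track with winding gear; origin on the table under the middle of the track, y along the track to the end stop, x across it to the wheel, z up. Steel rollers, tops at z = 51 mm, turn almost freely; side rails at x = +-81 mm are 60 mm high, 154 mm clear between them; back stop at y = -225 mm. The foot of the gear covers x 106 to 272, y -5 to 195 mm.
- end_stop (a point): middle of the inner face of the end stop at roller top height: roller bed (0, 225, 51 mm). The end stop and back stop are plates as wide as the track, 75 mm high and 10 mm thick.
- bar_tip (a point): tip of the square steel stop bar (16 mm, z 64 to 80 mm) that slides along x across the track at roller bed y = 30 mm, driven by the wheel: tip at x = 20 mm + 40 mm per radian of the wheel. At the start it blocks the tote; wound fully back its tip is at x = 100 mm, outside the track.
- tote: open grey plastic tote, 144 mm (x) by 230 mm (y, along the track), walls 33 mm high; origin at the centre of its underside, axes as the roller bed's while on it. It starts on the rollers at roller bed y about -103 mm, just short of the stop bar; against the end stop its origin is at y = +110 mm. Empty about 400 g. The strip |y| < 41 mm under the handle is not for spools.
- cell (a point): centre of the floor (5 mm thick) of one of the tote's four cells, at tote (35, 77, 5 mm); the four are alike, at x = +-35, y = +-77 mm, each 66 (x) by 68 mm (y) for one spool, with inner dividers 23 mm and outer walls 33 mm high above the tote's underside.
- tote_handle (a point): centre of the tote's wooden carrying bar, at tote (0, 0, 102 mm): the bar runs along the tote's x, 120 mm clear between two 8 mm posts, 18 mm wide (y) and 16 mm tall (z 94 to 110 mm).
- mat: thin black rubber mat fixed on the table, 190 mm (x) by 270 mm (y) and 4 mm thick, origin at the centre of its underside; the tote's long side goes along the mat's long side, either way round.
- wheel (a joint): angle of the flat ratchet wheel (146 mm across, top face z = 95 mm, teeth to 105 mm round its rim): 0 to 0.4 at first, growing as it turns backward (anticlockwise from above), which draws the stop bar out; stops at 2.0 (bar fully back) and -0.3. With the pawl in the teeth it turns backward by one tooth (0.52) at most. Stays where left; about 2 N at the peg turns it.
- wheel_axis (a point): point on the wheel's upright axis, at its top face: roller bed (197, 70, 95 mm).
- peg (a point): grip point on the crank peg: an upright round wooden peg fixed on the wheel, 18 mm in diameter, from z = 95 to 158 mm, 45 mm from the wheel's axis; this point is on its centre line at z = 138 mm. At wheel angle w the peg lies in the direction 115 degrees + w, anticlockwise from the roller bed's x axis.
- pawl (a joint): angle of the ratchet pawl about its level hinge: 0 down in the teeth (to 0.15 when resting on a tooth), growing as it is lifted, 2.0 thrown right over against its stop. It weighs 100 g and falls freely: back into the teeth if let go below about 1.3, and stays thrown over if let go above 1.7.
- pawl_grip (a point): middle of the pawl's side handle: a round steel stub 12 mm in diameter, 38 mm long, along the roller bed's x, at the wheel end of the pawl on its track side; the pawl's arm (12 mm wide) is 30 mm away towards +x. At pawl angle 0 the point is at roller bed (102, 70, 114 mm); it is 91 mm from the hinge axis and swings up and over towards +y.
- pawl_hinge (a point): point on the pawl's hinge axis (parallel to the roller bed's x axis), level in x with the handle: roller bed (102, 160, 102 mm). The pawl at angle a has its handle at roller bed y = 160 - 91 cos(a + 0.13), z = 102 + 91 sin(a + 0.13) mm.
- spool1: thread spool: a plain upright cylinder, 54 mm across and 64 mm tall, dark thread between two white flanges (flange and thread are equally wide to within 1 mm), about 100 g, standing on its end on the table; origin at the centre of its underside, z up. All spools are alike; 2 to 4 of them are present (absent ones read None from the start and never appear).
- spool2: thread spool: a plain upright cylinder, 54 mm across and 64 mm tall, dark thread between two white flanges (flange and thread are equally wide to within 1 mm), about 100 g, standing on its end on the table; origin at the centre of its underside, z up. All spools are alike; 2 to 4 of them are present (absent ones read None from the start and never appear).
- spool3: thread spool: a plain upright cylinder, 54 mm across and 64 mm tall, dark thread between two white flanges (flange and thread are equally wide to within 1 mm), about 100 g, standing on its end on the table; origin at the centre of its underside, z up. All spools are alike; 2 to 4 of them are present (absent ones read None from the start and never appear).
- spool4: thread spool: a plain upright cylinder, 54 mm across and 64 mm tall, dark thread between two white flanges (flange and thread are equally wide to within 1 mm), about 100 g, standing on its end on the table; origin at the centre of its underside, z up. All spools are alike; 2 to 4 of them are present (absent ones read None from the start and never appear).
- thread_cone: bystander: big black thread cone, 68 mm across and 118 mm tall, upright; origin under its centre.
- parts_tin: bystander: open metal tin, 72 mm across, 55 mm tall.
- screwdriver: bystander: screwdriver lying on the table.
- wrench: bystander: wrench lying on the table.
- oil_bottle: bystander: small oil bottle, 50 mm across, 120 mm tall.
- presser_block: bystander: dark steel block, 50 by 80 mm, 42 mm tall.
Mind the look-alikes: they are no part of the job. What is shaped like the spool4 but green or red is not meant.

How it is judged (in metres and radians):
On the way, in this order (a step that is already met when the one before it is completed fails the run):
1. every spool present stands upright in a cell of the tote, which still waits at the back of the track (x of spool1 in the frame of tote between -0.072 and 0.072 m and z of spool1 in the frame of tote between -0.01 and 0.015 m and angle between each of spool1, spool2, spool3, spool4's own z axis and vertical below 0.25 rad and (y of spool1 in the frame of tote between 0.043 and 0.115 m or y of spool1 in the frame of tote between -0.115 and -0.043 m) and x of spool2 in the frame of tote between -0.072 and 0.072 m and z of spool2 in the frame of tote between -0.01 and 0.015 m and (y of spool2 in the frame of tote between 0.043 and 0.115 m or y of spool2 in the frame of tote between -0.115 and -0.043 m) and x of spool3 in the frame of tote between -0.072 and 0.072 m and z of spool3 in the frame of tote between -0.01 and 0.015 m and (y of spool3 in the frame of tote between 0.043 and 0.115 m or y of spool3 in the frame of tote between -0.115 and -0.043 m) and x of spool4 in the frame of tote between -0.072 and 0.072 m and z of spool4 in the frame of tote between -0.01 and 0.015 m and (y of spool4 in the frame of tote between 0.043 and 0.115 m or y of spool4 in the frame of tote between -0.115 and -0.043 m) and y of tote in the frame of roller_bed below -0.06 m and z of tote in the frame of roller_bed below 0.06 m), for 0.3 s.
2. the pawl is lifted and thrown over before the wheel has been wound back (value of joint pawl above 1.6 rad and value of joint wheel below 1.2 rad), for 0.3 s.
3. the wheel is wound backward to its stop, so that the bar is out of the track (value of joint wheel above 1.85 rad), for 0.2 s.
4. the tote has rolled along the rollers to the end stop (y of tote in the frame of roller_bed between 0.1 and 0.125 m and z of tote in the frame of roller_bed between 0.04 and 0.06 m), for 0.2 s.
5. the tote stands squarely on the mat (horizontal distance between tote and mat below 0.035 m and angle between the y axis of tote and the y axis of mat, either way round below 0.2 rad and height (world z) of tote below 0.012 m and angle between tote's own z axis and vertical below 0.08 rad), for 0.2 s.
At the end, for the whole second after the job is handed in: Tote at rest flat on the mat, within 35 mm of its centre and 0.2 rad of its long side; every spool present upright (0.25 rad) on the floor of a cell; wheel still wound back (over 1.75 rad) with the pawl down on it (under 0.2 rad) (all of step 5 and x of spool1 in the frame of tote between -0.072 and 0.072 m and z of spool1 in the frame of tote between -0.01 and 0.015 m and angle between each of spool1, spool2, spool3, spool4's own z axis and vertical below 0.25 rad and (y of spool1 in the frame of tote between 0.043 and 0.115 m or y of spool1 in the frame of tote between -0.115 and -0.043 m) and x of spool2 in the frame of tote between -0.072 and 0.072 m and z of spool2 in the frame of tote between -0.01 and 0.015 m and (y of spool2 in the frame of tote between 0.043 and 0.115 m or y of spool2 in the frame of tote between -0.115 and -0.043 m) and x of spool3 in the frame of tote between -0.072 and 0.072 m and z of spool3 in the frame of tote between -0.01 and 0.015 m and (y of spool3 in the frame of tote between 0.043 and 0.115 m or y of spool3 in the frame of tote between -0.115 and -0.043 m) and x of spool4 in the frame of tote between -0.072 and 0.072 m and z of spool4 in the frame of tote between -0.01 and 0.015 m and (y of spool4 in the frame of tote between 0.043 and 0.115 m or y of spool4 in the frame of tote between -0.115 and -0.043 m) and value of joint pawl below 0.2 rad and value of joint wheel above 1.75 rad and linear speed of tote below 0.02 m/s and linear speed of each of spool1, spool2, spool3, spool4 below 0.03 m/s); the robot touches nothing.
It fails at once if the tote is lifted off the rollers (by more than 3 cm) before it is near the end stop (y of tote in the frame of roller_bed below 0.05 m and z of tote in the frame of roller_bed above 0.081 m).
It fails at once if a bystander (thread cone, tin, screwdriver, wrench, oil bottle, steel block) is moved by more than 5 cm (distance of any of thread_cone, parts_tin, screwdriver, wrench, oil_bottle, presser_block from where it was at the start of the episode above 0.05 m).
Of spool1, spool2, spool3, spool4 only 2 to 4 are there at a start; the rules pass over those that are not, and their reading is None.
At some moment in a run one of spool1, spool2, spool3, spool4 may be knocked a few centimetres aside while the robot is not near it.
Once in a run the grip may slacken for a moment while it holds something.
It also fails if it takes over 210 s, if anything falls off the work surface, if the arm or the gripper's body presses on something with over 40 N, if the wrist force passes 120 N, or if a joint passes its speed limit or range.

ROBOT

A 6-joint arm with a two-finger parallel gripper is mounted at the origin on the work surface. World frame = base frame: x ahead of the robot, y to its left, z up, the work surface at z = 0. Lengths are in m, angles in degrees, forces in N, time in s.
With the tool pointing down it reaches from about 0.25 to 0.725 m from the base axis. Payload 9.7 kg.
Tool frame: the origin (TCP) lies at the very end of the fingers, on their centre line; the grasp point (between the pads) lies 19 mm behind it; z points along the fingers, y is the direction in which the jaws open and shut (so a half turn about z gives the same grasp; the last joint's range is limited). The gripper opens to 85 mm and grips with 20 to 120 N. Pads are 22 mm wide; open, the fingers measure 114 mm over their backs; the gripper's body (76 mm by 85 mm) begins 54 mm behind the grasp point. The pads swing forward as they close: fully open they stand 13 mm farther back than shut.
Start: joints at [75.802, 4.979, 10.078, 95.1, 0, 90], TCP at [0.135, 0.533, 0.231] pointing down, gripper open.
Joint ranges: [-179.16, 179.16], [-48.56, 103.87], [-65.8, 70.77], [-126.05, 130.52], [-82.76, 87.17], [-180, 180]. Speed limits (degrees/s): [127.2, 127.2, 147.25, 180, 180, 180].

INTERFACE

Orientations are given as [roll, pitch, yaw] about the fixed x, y, z axes, in that order (R = Rz(yaw) Ry(pitch) Rx(roll)).
In Python, from workcell import bot gives the robot as it stands.
- The arm moves only by the shell command python3 -m pendant 'ROWS' [FORCE]. ROWS is JSON, a list that holds one entry, the list of rows, each a list of 7 numbers: the shift along the tool's x, y, z in cm, then the turn, a rotation vector about the tool's x, y, z in rad, then the opening in per cent of the stroke, from 0 (shut) to 100 (fully open). In form: [[[dx, dy, dz, ax, ay, az, gripper], ...]]. A call has 1 to 5 rows; each row shifts and turns the pose as measured when the row begins, along the tool's axes as they then stand; what a row does not reach is not made up. A row lasts 1/12 s, in which the tool goes at most 41.7 mm and 7.16 degrees, less where a joint would pass 70% of its speed; a pose out of reach is approached as far as the arm can. A call with a gripper value outside its range is refused whole. The fingers move at their own pace and stop on an object; FORCE is the grip in N (left out, the last holds). Time passes only in rows, so rows that do not move let the fingers close. It gives the time, the measured TCP pose, the force and the opening at its end, in the units of the state.
- bot.get_obs(): the state, without advancing time (a new reading comes with each control period).
- bot.camera(name): name is "scene" or "top" or "wrist"; returns the picture (480x640x3 uint8, red, green, blue); there is no depth.
- bot.get_calibration(name): a dict with "intrinsics" (3x3 intrinsics, pixels), "D" ([k1, k2, p1, p2, k3] as OpenCV has them; the pictures are not rectified), "pose" (4x4, takes a point from camera to world coordinates); the wrist camera has in their place "T_tool_cam" (4x4, takes a point from camera to tool coordinates, whose origin is the TCP and whose axes are the flange's). Camera axes: x right, y down, z forward; pixel columns grow to the right and rows downward; lengths in m; the calibration is good to about 2 mm. A picture is of the moment at which its call begins: read the wrist's pose just before it. get_calibration takes no time and is no camera call.
- bot.job_done(): hands the job in, once; it reports no verdict.
Trained networks look in the newest picture that a camera, given by its name, has taken for a name from the list of things; names that differ only in an ending like _2 or _b are one class to them, and where a whole thing is asked for, a point or a joint stands for the part that bears it (a point fixed in the world has none). Each returns a list of dicts, best first, with "confidence" (0 to 1); they miss things now and then, are a little off and sometimes report something else, mostly with a low value. They report only what shows in the picture. A call takes as long as a camera call. They do not tell look-alikes from the thing itself.
- bot.masks_of(camera, thing): "pixels" (480x640 bool, what is visible of it) and "extent" ([left, top, right, bottom] in pixels, round what is visible of it).
- bot.mark_of(camera, thing): "uv" ([column, row] in pixels: a listed point, or the origin of a listed thing).
The state is a dict: "time": time; "q": joint angles; "qd": joint speeds; "joint_efforts": joint torques, N m; "ee_pos": TCP position; "tcp_rot": TCP orientation; "wrist_force": force on the tool from outside, world axes, zero at the start; "torque": the same for the moment, N m; "opening": finger opening in m.
Only numpy, scipy, OpenCV 4.12 (cv2) and the standard library are available. Lean on these libraries where they do the work, as an engineer would, in place of code of your own. Each camera call takes 0.05 s, during which the arm holds its last target. There are 200 camera calls.

## Working session

There is one attempt and no reset: what is moved stays moved. The work goes in short steps, Python scripts to look and compute and a shell command to move; the robot and the scene stay as the last step left them, time stands still between calls to the robot, and variables do not carry over. Pictures are saved under pics/ and viewed, about 12 in all and at most 16, crops included, and the job is handed in when it is done.

```bash
ls; mkdir -p pics; python3 - <<'E'
from workcell import bot
import cv2,numpy as np
o=bot.get_obs();print({k:(np.round(v,3).tolist() if not isinstance(v,float) else v) for k,v in o.items()})
for c in ("scene","top"):
    im=bot.camera(c);cv2.imwrite(f"pics/{c}0.png",im[:,:,::-1])
    k=bot.get_calibration(c);print(c,np.round(k["intrinsics"],1).tolist(),k["D"],np.round(k["pose"],3).tolist())
print(bot.get_calibration("wrist"))
E
```

```text
pics
{'time': 0.0, 'q': [75.803, 4.955, 10.107, 95.103, 0.001, 89.998], 'qd': [0.017, -0.05, 0.038, 0.076, -0.045, -0.062], 'joint_efforts': [0.001, -48.172, 43.261, -0.074, 0.0, -0.0], 'ee_pos': [0.135, 0.533, 0.232], 'tcp_rot': [179.951, -0.001, 165.805], 'wrist_force': [-0.708, -0.011, -1.182], 'torque': [-0.012, -0.026, -0.051], 'opening': 0.08522434026402728}
scene [[530.0, 0.0, 326.5], [0.0, 530.0, 243.8], [0.0, 0.0, 1.0]] [-0.11875032  0.          0.          0.          0.        ] [[0.877, 0.399, -0.269, 0.886], [0.481, -0.736, 0.477, -0.569], [-0.007, -0.547, -0.837, 1.145], [0.0, 0.0, 0.0, 1.0]]
top [[458.1, 0.0, 321.5], [0.0, 458.1, 243.7], [0.0, 0.0, 1.0]] [0.01195157 0.         0.         0.         0.        ] [[-0.022, -0.993, 0.115, 0.453], [-1.0, 0.024, 0.014, 0.004], [-0.016, -0.115, -0.993, 1.125], [0.0, 0.0, 0.0, 1.0]]
{'intrinsics': array([[352.15869421,   0.        , 331.03012673],
       [  0.        , 352.15869421, 240.61416998],
       [  0.        ,   0.        ,   1.        ]]), 'D': array([-0.06757003,  0.        ,  0.        ,  0.        ,  0.        ]), 'T_tool_cam': array([[ 6.53940890e-04, -9.47124117e-01, -3.20866763e-01,
         8.33385989e-02],
       [ 9.99999782e-01,  5.91082312e-04,  2.93306898e-04,
        -2.63198325e-04],
       [-8.81393693e-05, -3.20866885e-01,  9.47124297e-01,
        -1.41557240e-01],
       [ 0.00000000e+00,  0.00000000e+00,  0.00000000e+00,
         1.00000000e+00]])}
```

View pics/top0.png

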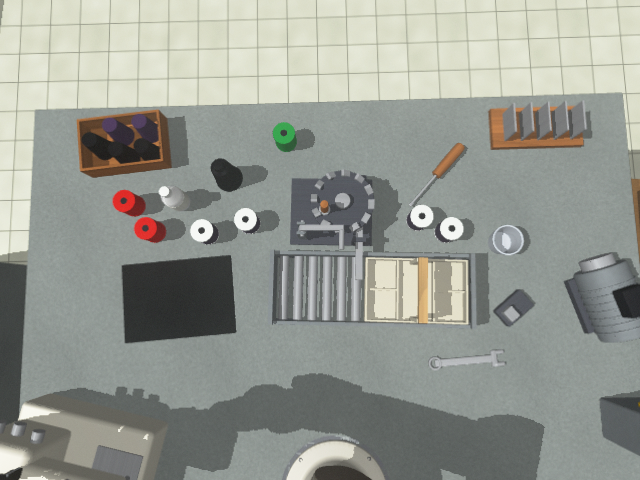

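View pics/scene0.png

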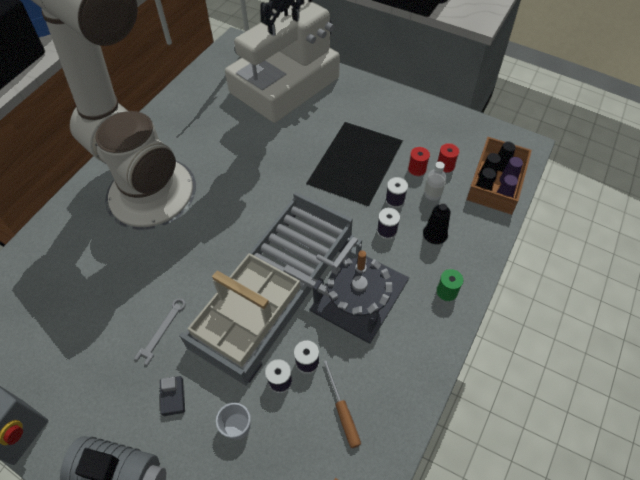

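Top view: four white/dark spools at about (203,231), (246,220), (422,216) and (452,228). The decoys are red at (126,203) and (149,229), and green at (284,136). Mat is at (180,299), tote at (416,290), wheel at (343,200), and the end stop is to the left at (274,288).

```bash
cat > h.py <<'E'
from workcell import bot
import cv2,numpy as np
from scipy.spatial.transform import Rotation as R
from scipy.optimize import least_squares
def tcp():
    o=bot.get_obs();T=np.eye(4);T[:3,:3]=R.from_euler('xyz',o["tcp_rot"],degrees=True).as_matrix();T[:3,3]=o["ee_pos"];return T
def campose(c):
    k=bot.get_calibration(c)
    return k, (tcp()@k["T_tool_cam"] if c=="wrist" else k["pose"])
def pt(c,uv,z,P=None):
    k,T=campose(c) if P is None else P
    n=cv2.undistortPoints(np.array([[uv]],float),k["intrinsics"],k["D"])[0,0]
    d=T[:3,:3]@[*n,1.];return T[:3,3]+d*(z-T[2,3])/d[2]
def proj(P,X):
    k,T=P;W=np.linalg.inv(T)
    return cv2.projectPoints(np.array(X,float).reshape(-1,3),cv2.Rodrigues(W[:3,:3])[0],W[:3,3],k["intrinsics"],k["D"])[0][:,0]
def snap(c,name=None):
    P=campose(c);im=bot.camera(c)
    if name: cv2.imwrite(f"pics/{name}.png",im[:,:,::-1])
    return P,im
def go(p,rv=None):
    """shift in tool axes (cm) to world point p"""
    T=tcp();return np.round(T[:3,:3].T@(np.array(p)-T[:3,3])*100,2)
E
python3 - <<'E'
from h import *
for c in("top","scene"):
    P,im=snap(c)
    for n in["end_stop","bar_tip","tote","tote_handle","wheel_axis","peg","pawl_grip","pawl_hinge","roller_bed","mat","spool1","cell"]:
        print(c,n,[(np.round(m["uv"],1).tolist(),round(m["confidence"],2)) for m in bot.mark_of(c,n)][:8])
E
```

```text
top end_stop [([272.0, 287.2], 0.8)]
top bar_tip [([360.0, 281.0], 0.86), ([514.8, 306.7], 0.32), ([410.5, 292.4], 0.31)]
top tote [([408.4, 291.8], 0.78), ([342.3, 240.2], 0.36), ([437.0, 177.7], 0.34)]
top tote_handle [([419.8, 289.2], 0.68)]
top wheel_axis [([345.5, 198.8], 0.95)]
top peg [([324.7, 206.2], 0.88)]
top pawl_grip [([340.9, 237.6], 0.76), ([356.9, 282.6], 0.72)]
top pawl_hinge []
top roller_bed [([366.6, 290.7], 0.86), ([353.2, 281.9], 0.34), ([412.7, 288.5], 0.26)]
top mat [([178.0, 298.1], 0.72)]
top spool1 [([156.4, 233.5], 0.97), ([418.4, 216.9], 0.96), ([445.0, 233.2], 0.96), ([209.2, 234.0], 0.95), ([288.4, 141.1], 0.79), ([251.2, 220.6], 0.74), ([136.3, 205.3], 0.65)]
top cell [([381.2, 272.8], 0.93), ([367.6, 285.6], 0.31)]
scene end_stop [([322.9, 210.5], 0.94)]
scene bar_tip [([284.0, 270.7], 0.85), ([321.5, 212.4], 0.16)]
scene tote [([246.6, 314.3], 0.85)]
scene tote_handle [([237.5, 289.9], 0.76)]
scene wheel_axis [([360.4, 285.4], 0.67)]
scene peg [([360.2, 257.9], 0.7)]
scene pawl_grip [([326.3, 262.3], 0.87), ([246.4, 312.9], 0.28)]
scene pawl_hinge [([344.6, 235.2], 0.55), ([234.8, 428.8], 0.4)]
scene roller_bed []
scene mat [([355.7, 159.2], 0.65), ([387.1, 230.5], 0.48)]
scene spool1 [([394.4, 199.9], 0.91), ([448.9, 292.6], 0.88), ([389.2, 231.0], 0.82), ([303.8, 363.9], 0.82), ([279.6, 380.5], 0.77), ([448.8, 163.7], 0.74), ([415.2, 167.6], 0.61), ([283.5, 267.2], 0.56)]
scene cell [([275.1, 293.2], 0.68), ([362.4, 256.9], 0.64)]
```

```bash
cat > fit.py <<'E'
from h import *
P={c:campose(c) for c in("top","scene")}
obs=[("top","end",272,287.2),("top","bar",360,281),("top","tote",408.4,291.8),("top","h",419.8,289.2),("top","wa",345.5,198.8),("top","peg",324.7,206.2),("top","pg",340.9,237.6),
("scene","end",322.9,210.5),("scene","bar",284,270.7),("scene","tote",246.6,314.3),("scene","h",237.5,289.9),("scene","wa",360.4,285.4),("scene","peg",360.2,257.9),("scene","pg",326.3,262.3),("scene","ph",344.6,235.2)]
def pts(v):
    x,y,a,w,ty,pa=v;t=np.radians(115)+w
    B={"end":(0,.225,.051),"bar":(.02+.04*w,.03,.072),"tote":(0,ty,.051),"h":(0,ty,.153),"wa":(.197,.07,.095),"peg":(.197+.045*np.cos(t),.07+.045*np.sin(t),.138),"pg":(.102,.16-.091*np.cos(pa+.13),.102+.091*np.sin(pa+.13)),"ph":(.102,.16,.102)}
    c,s=np.cos(a),np.sin(a)
    return {k:(x+c*p[0]-s*p[1],y+s*p[0]+c*p[1],p[2]) for k,p in B.items()}
def f(v):
    q=pts(v);return np.concatenate([proj(P[c],q[n])[0]-(u,w) for c,n,u,w in obs])
r=least_squares(f,[.4,-.03,0,.2,-.1,0.05],loss="soft_l1",f_scale=2,bounds=([-1,-1,-1,-.3,-.2,0],[1,1,1,.6,0,.2]));print(np.round(r.x,4).tolist())
for o,e in zip(obs,r.fun.reshape(-1,2)):print(o[:2],np.round(e,1))
c,s=np.cos(r.x[2]),np.sin(r.x[2])
def bw(p):return (np.round([r.x[0]+c*p[0]-s*p[1],r.x[1]+s*p[0]+c*p[1],p[2]],4)).tolist()
for n,u in [("t",x) for x in((203,231),(246,220),(422,216),(452,228))]:print(np.round(pt("top",u,.064),3))
for u in((397,186),(389,216),(306.5,350),(279,369)):print("s",np.round(pt("scene",u,.064),3))
print("mat",pt("top",(178,298.1),.004),pt("scene",(355.7,159.2),.004))
print("matcorners",[np.round(pt("top",u,.004),3).tolist() for u in((122,265),(231,256),(236,332),(127,342))])
for k,p in pts(r.x).items():print(k,np.round(p,3))
E
python3 fit.py
```

```text
[0.4679, -0.092, -0.0558, 0.0344, -0.0998, 0.025]
('top', 'end') [ 1.5 -1.4]
('top', 'bar') [-2.3 -1.9]
('top', 'tote') [ 4.5 -1.3]
('top', 'h') [2.  0.7]
('top', 'wa') [-2.7  2.3]
('top', 'peg') [ 0.1 -0.5]
('top', 'pg') [0.9 3.7]
('scene', 'end') [-0.4  2.4]
('scene', 'bar') [ 1.9 -2.4]
('scene', 'tote') [ 0.4 -4.2]
('scene', 'h') [ 3.1 -0.9]
('scene', 'wa') [-0.9 -0.1]
('scene', 'peg') [1.3 0.5]
('scene', 'pg') [-2.6 -0.7]
('scene', 'ph') [-0.7  1.8]
[0.612 0.295 0.064]
[0.636 0.194 0.064]
[ 0.635 -0.218  0.064]
[ 0.605 -0.286  0.064]
s [0.615 0.295 0.064]
s [0.638 0.196 0.064]
s [ 0.633 -0.214  0.064]
s [ 0.604 -0.28   0.064]
mat [0.45710894 0.37158634 0.004     ] [0.45390479 0.3768146  0.004     ]
matcorners [[0.541, 0.511, 0.004], [0.557, 0.242, 0.004], [0.373, 0.23, 0.004], [0.355, 0.493, 0.004]]
end [0.48  0.133 0.051]
bar [ 0.491 -0.063  0.072]
tote [ 0.462 -0.192  0.051]
h [ 0.462 -0.192  0.153]
wa [ 0.668 -0.033  0.095]
peg [0.65  0.008 0.138]
pg [ 0.574 -0.028  0.116]
ph [0.579 0.062 0.102]
```

```bash
python3 -m pendant '[[[0,0,0,0,0,-0.1,100],[0,0,0,0,0,-0.1,100],[0,0,0,0,0,0,100]]]' 40; python3 - <<'E'
from h import *
print(np.round(tcp(),3).tolist()); print(go([.637,.195,.23]),go([.64,.15,.2]))
E
```

```text
time: 1.65
ee_pos: [0.1365, 0.5334, 0.2318]
tcp_rot: [179.9, 0.2, 177.6]
wrist_force: [-5.0, 0.0, 4.1]
opening: 0.0852
[[-0.999, 0.041, 0.003, 0.136], [0.041, 0.999, 0.001, 0.533], [-0.003, 0.001, -1.0, 0.232], [0.0, 0.0, 0.0, 1.0]]
[-51.4  -31.75   0.31] [-51.88 -36.24   3.3 ]
```

```bash
python3 -m pendant '[[[-3.4,-2.1,0,0,0,0,100],[-3.4,-2.1,0,0,0,0,100],[-3.4,-2.1,0,0,0,0,100],[-3.4,-2.1,0,0,0,0,100],[-3.4,-2.1,0,0,0,0,100]]]' >/dev/null;  python3 -m pendant '[[[-3.4,-2.1,0,0,0,0,100],[-3.4,-2.1,0,0,0,0,100],[-3.4,-2.1,0,0,0,0,100],[-3.4,-2.1,0,0,0,0,100],[-3.4,-2.1,0,0,0,0,100]]]' ;  python3 -m pendant '[[[-3.4,-2.1,0,0,0,0,100],[-3.4,-2.1,0,0,0,0,100],[-3.4,-2.1,0,0,0,0,100],[-3.4,-2.1,0,0,0,0,100],[0,0,0,0,0,0,100]]]'; python3 - <<'E'
from h import *
print(go([.637,.195,.23]))
P,im=snap("wrist","w1")
for n in("spool1","mat"): print(n,[(np.round(m["uv"]).tolist(),round(m["confidence"],2),np.round(pt("wrist",m["uv"],0,P),3)[:2]) for m in bot.mark_of("wrist",n)])
E
```

```text
time: 2.48
ee_pos: [0.4692, 0.3013, 0.2167]
tcp_rot: [-179.2, -1.0, 177.4]
wrist_force: [0.7, 2.0, -6.1]
opening: 0.0853
time: 2.9
ee_pos: [0.6078, 0.1995, 0.2034]
tcp_rot: [-178.8, -1.9, 176.5]
wrist_force: [0.6, 2.2, -6.9]
opening: 0.0855
[-2.86 -0.33 -2.75]
spool1 [([333.0, 245.0], 0.87, array([0.638, 0.196])), ([433.0, 213.0], 0.82, array([0.611, 0.298])), ([557.0, 216.0], 0.8, array([0.62 , 0.427])), ([596.0, 274.0], 0.78, array([0.687, 0.481])), ([270.0, 405.0], 0.78, array([0.842, 0.105])), ([237.0, 75.0], 0.53, array([0.47 , 0.116])), ([383.0, 338.0], 0.39, array([0.753, 0.246]))]
mat [([515.0, 44.0], 0.8, array([0.457, 0.371]))]
```

View pics/w1.png

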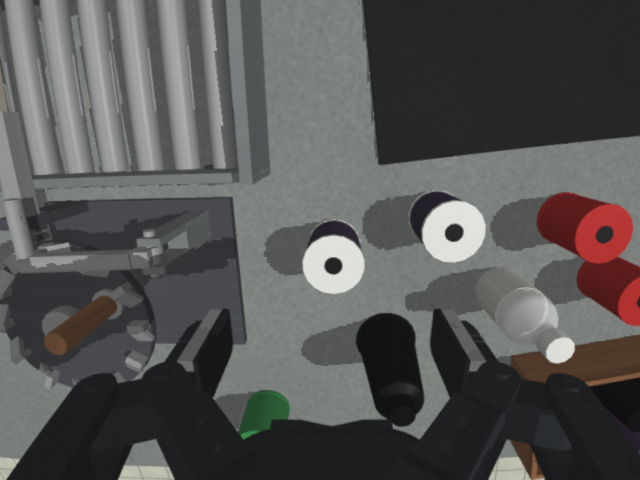

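The wrist view shows S2 below at (333,263), S1 at (454,232), the black cone at (385,340) and the mat edge at upper right. The jaws are clear of all of them.

```bash
cat >> h.py <<'E'
def to(p,yaw=176.8):
    T=tcp();t=R.from_euler('xyz',[180,0,yaw],degrees=True).as_matrix()
    print("shift",go(p),"rot",np.round(R.from_matrix(T[:3,:3].T@t).as_rotvec(),3),"at",np.round(T[:3,3],4),"open",round(bot.get_obs()["opening"],4))
E
python3 -m pendant '[[[-2.9,-0.3,-1.2,0,0,0,100],[0,0,0,0.02,0.033,0,100],[0,0,0,0,0,0,100]]]'; python3 -c "
from h import *
to([.638,.196,.032])"
```

```text
time: 3.3
ee_pos: [0.6264, 0.2014, 0.2129]
tcp_rot: [-177.5, -4.4, 176.8]
wrist_force: [0.3, 1.0, -6.7]
opening: 0.0856
shift [-2.58  0.3  17.95] rot [-0.043 -0.077  0.002] at [0.6264 0.2014 0.2129] open 0.0856
```

```bash
python3 -m pendant '[[[-1.3,0,0,-0.04,-0.07,0,100],[-1.0,-0.4,0,0,0,0,100],[0,0,0,0,0,0,100]]]'; python3 -c "
from h import *
to([.638,.196,.032])"
```

```text
time: 3.55
ee_pos: [0.6454, 0.2003, 0.2079]
tcp_rot: [-179.9, -0.6, 177.2]
wrist_force: [-0.0, 0.6, -4.9]
opening: 0.0856
shift [ 0.54 -0.42 17.6 ] rot [-0.003 -0.01   0.006] at [0.6454 0.2003 0.2079] open 0.0856
```

```bash
python3 -m pendant '[[[0.5,-0.4,3.5,0,-0.01,0,100],[0,0,3.5,0,0,0,100],[0,0,3.5,0,0,0,100],[0,0,3,0,0,0,100],[0,0,0,0,0,0,100]]]'; python3 -c "
from h import *
to([.638,.196,.032])"
```

```text
time: 3.97
ee_pos: [0.6371, 0.203, 0.0758]
tcp_rot: [179.8, 0.8, 177.4]
wrist_force: [-0.0, 0.9, -7.3]
opening: 0.0852
shift [-0.07 -0.71  4.38] rot [0.004 0.013 0.011] at [0.6371 0.203  0.0758] open 0.0852
```

```bash
python3 -m pendant '[[[0,-0.7,0,0,0.01,0.01,100],[0,-0.05,2.2,0,0,0,100],[0,-0.05,2.1,0,0,0,100],[0,0,0,0,0,0,100]]]'; python3 -c "
from h import *
to([.638,.196,.032])"; python3 -m pendant '[[[0,0,0,0,0,0,40],[0,0,0,0,0,0,40],[0,0,0,0,0,0,40],[0,0,0,0,0,0,40],[0,0,0,0,0,0,40]]]' 40
```

```text
time: 4.3
ee_pos: [0.637, 0.1977, 0.041]
tcp_rot: [179.6, 0.5, 176.9]
wrist_force: [0.8, 0.3, -7.0]
opening: 0.0857
shift [-0.1  -0.17  0.9 ] rot [0.008 0.009 0.002] at [0.637  0.1977 0.041 ] open 0.0857
time: 4.72
ee_pos: [0.6402, 0.1989, 0.0519]
tcp_rot: [179.3, 1.1, 176.9]
wrist_force: [0.3, 0.9, -7.3]
opening: 0.0525
```

```bash
python3 -m pendant '[[[0,0,-3,0,0,0,40],[0,0,-3,0,0,0,40],[0,0,-3,0,0,0,40],[0,0,-3,0,0,0,40],[0,0,-2,0,0,0,40]]]' 40; python3 - <<'E'
from h import *
to([.638,.196,.2])
P,im=snap("scene");x=cv2.resize(im[60:260,290:490],(600,600),interpolation=2)
cv2.imwrite("pics/s1.png",x[:,:,::-1])
E
```

```text
time: 5.13
ee_pos: [0.6346, 0.1966, 0.1926]
tcp_rot: [179.5, 0.6, 176.9]
wrist_force: [1.1, 1.6, -7.7]
opening: 0.0521
shift [-0.35 -0.04 -0.74] rot [0.009 0.01  0.002] at [0.6346 0.1966 0.1926] open 0.0521
```

View pics/s1.png

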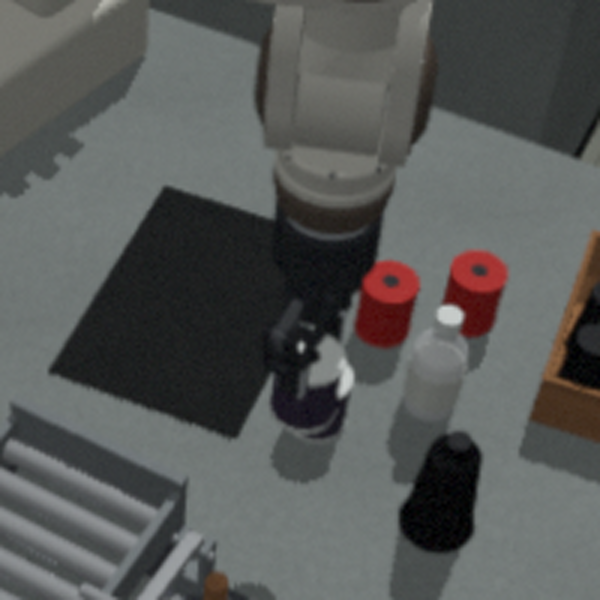

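```bash
python3 -m pendant '[[[0,0,-3,0,0,0,40],[0,0,-3,0,0,0,40],[1.7,-3.5,-1,0,0,0,40],[1.7,-3.5,0,0,0,0,40],[1.7,-3.5,0,0,0,0,40]]]' >/dev/null; python3 -m pendant '[[[1.7,-3.5,0,0,0,0,40],[1.7,-3.5,0,0,0,0,40],[1.7,-3.5,0,0,0,0,40],[1.7,-3.5,0,0,0,0,40],[1.7,-3.5,0,0,0,0,40]]]';python3 -m pendant '[[[0,-3,0,0,0,0,40],[0,0,0,0,0,0,40]]]'; python3 - <<'E'
from h import *
to([.5015,-.117,.25])
P,im=snap("wrist","w2")
for n in("cell","tote","tote_handle","bar_tip","peg","wheel_axis","pawl_grip"): print(n,[(np.round(m["uv"]).tolist(),round(m["confidence"],2),np.round(pt("wrist",m["uv"],{"cell":.056,"tote":.051,"tote_handle":.153,"bar_tip":.072,"peg":.138,"wheel_axis":.095,"pawl_grip":.116}[n],P),3)[:2]) for m in bot.mark_of("wrist",n)])
E
```

```text
time: 6.02
ee_pos: [0.4826, -0.079, 0.2554]
tcp_rot: [179.4, 0.6, 177.5]
wrist_force: [0.4, -0.2, -7.1]
opening: 0.0523
time: 6.18
ee_pos: [0.4774, -0.1145, 0.2547]
tcp_rot: [179.5, 0.6, 177.2]
wrist_force: [0.7, 0.6, -8.2]
opening: 0.052
shift [-2.41 -0.14  0.49] rot [0.009 0.011 0.008] at [ 0.4774 -0.1145  0.2547] open 0.052
cell [([325.0, 231.0], 0.96, array([ 0.501, -0.12 ]))]
tote [([249.0, 196.0], 0.74, array([ 0.463, -0.193]))]
tote_handle [([220.0, 224.0], 0.95, array([ 0.461, -0.193]))]
bar_tip [([383.0, 221.0], 0.76, array([ 0.488, -0.064]))]
peg []
wheel_axis []
pawl_grip [([432.0, 324.0], 0.93, array([ 0.578, -0.025]))]
```

View pics/w2.png

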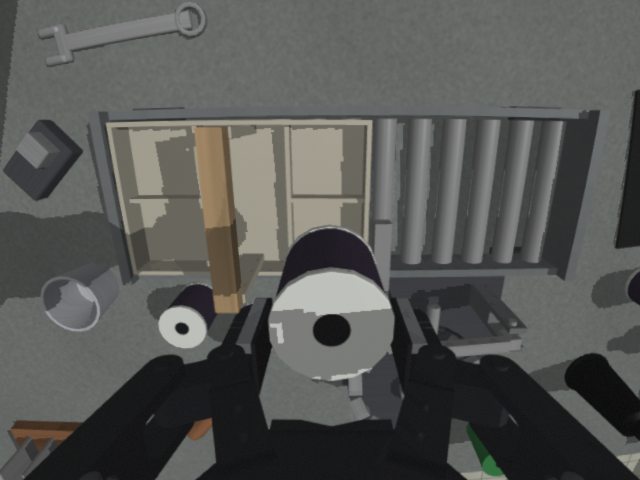

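```bash
python3 -m pendant '[[[-2.3,-0.3,0,0.01,0.01,0,40],[0,0,3,0,0,0,40],[0,0,3,0,0,0,40],[0,0,2.5,0,0,0,40],[0,0,0,0,0,0,40]]]'; python3 - <<'E'
from h import *
to([.503,-.118,.102])
P,im=snap("wrist","w3")
for n in("cell","tote_handle","spool1"): print(n,[(np.round(m["uv"]).tolist(),round(m["confidence"],2),np.round(pt("wrist",m["uv"],{"cell":.056,"tote":.051,"tote_handle":.153,"spool1":.12}[n],P),3)[:2]) for m in bot.mark_of("wrist",n)])
E
```

```text
time: 7.0
ee_pos: [0.5072, -0.1102, 0.1692]
tcp_rot: [-179.9, 0.3, 178.0]
wrist_force: [-0.4, 1.1, -8.0]
opening: 0.0521
shift [ 0.42 -0.79  6.72] rot [-0.001  0.005  0.02 ] at [ 0.5072 -0.1102  0.1692] open 0.0521
cell [([321.0, 229.0], 0.63, array([ 0.501, -0.117]))]
tote_handle [([150.0, 216.0], 0.93, array([ 0.462, -0.194]))]
spool1 [([235.0, 338.0], 0.83, array([ 0.553, -0.173])), ([330.0, 270.0], 0.71, array([ 0.507, -0.111]))]
```

View pics/w3.png

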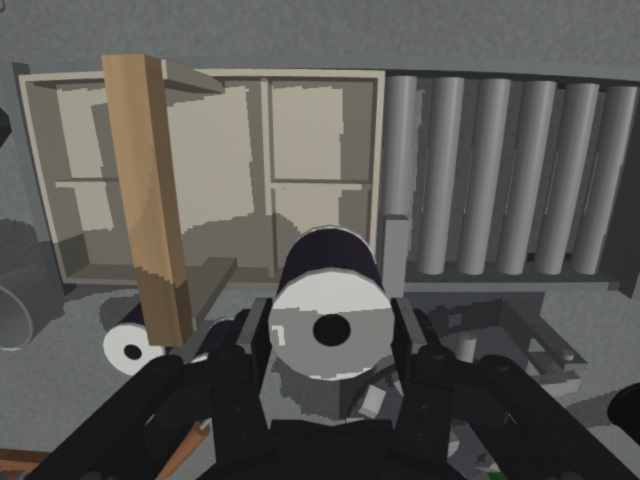

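```bash
python3 -m pendant '[[[1.0,-0.8,0,0,0,0,40],[0.1,-0.1,2.3,0,0,0.01,40],[0,0,0.5,0,0,0,40]]]'; python3 -c "
from h import *
to([.497,-.118,.116])"
```

```text
time: 7.45
ee_pos: [0.4999, -0.1209, 0.1541]
tcp_rot: [-179.7, 1.3, 177.4]
wrist_force: [0.7, 1.4, -9.8]
opening: 0.0522
shift [0.4  0.29 3.8 ] rot [-0.004  0.023  0.01 ] at [ 0.4999 -0.1209  0.1541] open 0.0522
```

```bash
python3 -m pendant '[[[0.4,0.2,1.2,0,0.02,0.01,40],[0,0,1,0,0,0,40],[0,0,1,0,0,0,40]]]'; python3 -c "
from h import *
to([.497,-.118,.116])"
```

```text
time: 7.7
ee_pos: [0.4973, -0.1197, 0.1251]
tcp_rot: [-179.7, 0.5, 176.7]
wrist_force: [0.7, 0.4, -6.8]
opening: 0.0525
shift [0.04 0.18 0.91] rot [-0.006  0.008 -0.001] at [ 0.4973 -0.1197  0.1251] open 0.0525
```

```bash
python3 -m pendant '[[[0,0.1,0.6,0,0,0,40],[0,0,0.6,0,0,0,40],[0,0,0.5,0,0,0,40]]]'; python3 -m pendant '[[[0,0,0.5,0,0,0,40],[0,0,0.5,0,0,0,40]]]'
```

```text
time: 7.95
ee_pos: [0.4972, -0.1186, 0.1056]
tcp_rot: [-179.7, 0.4, 176.8]
wrist_force: [0.4, 0.6, -8.3]
opening: 0.0524
time: 8.12
ee_pos: [0.4987, -0.1192, 0.1035]
tcp_rot: [-179.6, 0.9, 176.8]
wrist_force: [-21.8, 5.3, 53.5]
opening: 0.0522
```

```bash
python3 -m pendant '[[[0,0,-0.3,0,0,0,75],[0,0,-0.1,0,0,0,75],[0,0,0,0,0,0,75]]]'; python3 -m pendant '[[[0,0,-2,0,0,0,75],[0,0,-3,0,0,0,75],[0,0,-3,0,0,0,75],[0,0,-3,0,0,0,100],[0,0,0,0,0,0,100]]]';  python3 - <<'E'
from h import *
to([.611,.298,.23])
P,im=snap("top","t2"); cv2.imwrite("pics/t2c.png",cv2.resize(im[180:350,100:520],None,fx=1.9,fy=1.9)[:,:,::-1])
E
```

```text
time: 8.37
ee_pos: [0.5, -0.1194, 0.1111]
tcp_rot: [-179.5, 1.2, 176.8]
wrist_force: [0.4, 0.0, -6.9]
opening: 0.0641
time: 8.78
ee_pos: [0.4964, -0.1178, 0.2197]
tcp_rot: [-179.6, 0.8, 176.8]
wrist_force: [0.7, 0.2, -5.8]
opening: 0.0847
shift [-9.14 42.14 -1.21] rot [-0.007  0.013 -0.   ] at [ 0.4964 -0.1178  0.2197] open 0.0847
```

View pics/t2c.png

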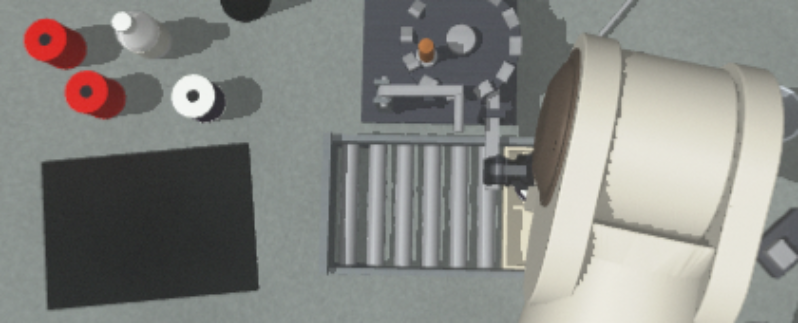

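The arm hides the tote, but S1 at crop (193,96) has not moved. Next I go to S1.

```bash
python3 -m pendant '[[[-0.8,3.6,0,0,0,0,100],[-0.8,3.6,0,0,0,0,100],[-0.8,3.6,0,0,0,0,100],[-0.8,3.6,0,0,0,0,100],[-0.8,3.6,0,0,0,0,100]]]' >/dev/null;python3 -m pendant '[[[-0.8,3.6,0,0,0,0,100],[-0.8,3.6,0,0,0,0,100],[-0.8,3.6,0,0,0,0,100],[-0.8,3.6,0,0,0,0,100],[-0.8,3.6,0,0,0,0,100]]]' >/dev/null;python3 -m pendant '[[[-0.8,3.6,0,0,0,0,100],[0,2,0,0,0,0,100],[0,0,0,0,0,0,100]]]';  python3 - <<'E'
from h import *
to([.611,.298,.028])
P,im=snap("wrist")
print([(np.round(m["uv"]).tolist(),round(m["confidence"],2),np.round(pt("wrist",m["uv"],0,P),3)[:2]) for m in bot.mark_of("wrist","spool1")])
E
```

```text
time: 9.92
ee_pos: [0.6071, 0.3094, 0.1694]
tcp_rot: [-178.9, -1.4, 176.4]
wrist_force: [0.4, 1.3, -6.2]
opening: 0.0852
shift [-0.8  -0.84 14.14] rot [-0.02  -0.024 -0.007] at [0.6071 0.3094 0.1694] open 0.0852
[([325.0, 229.0], 0.79, array([0.613, 0.3  ])), ([464.0, 231.0], 0.67, array([0.622, 0.428])), ([513.0, 294.0], 0.65, array([0.69 , 0.481])), ([400.0, 304.0], 0.16, array([0.694, 0.369]))]
```

```bash
python3 -m pendant '[[[-0.5,-0.7,0,-0.02,-0.024,0,100],[-0.2,-0.3,3,0,0,0,100],[0,0,3.3,0,0,0,100],[0,0,2.5,0,0,0,100]]]'; python3 -c "
from h import *
to([.612,.299,.028])"
```

```text
time: 10.35
ee_pos: [0.6153, 0.292, 0.0812]
tcp_rot: [179.9, 0.4, 176.2]
wrist_force: [-0.0, 0.4, -6.4]
opening: 0.0854
shift [0.41 0.67 5.32] rot [ 0.002  0.006 -0.011] at [0.6153 0.292  0.0812] open 0.0854
```

```bash
python3 -m pendant '[[[0.4,0.6,1.5,0,0,0,100],[0,0.1,1.9,0,0,0,100],[0,0,1.8,0,0,0,100]]]'; python3 -c "
from h import *
to([.612,.299,.028])"
```

```text
time: 10.6
ee_pos: [0.6097, 0.2927, 0.0219]
tcp_rot: [-179.9, 0.1, 175.9]
wrist_force: [0.0, 0.5, -6.8]
opening: 0.0852
shift [-0.18  0.64 -0.61] rot [-0.001  0.002 -0.016] at [0.6097 0.2927 0.0219] open 0.0852
```

```bash
python3 -m pendant '[[[-0.1,0.5,0,0,0,0,40],[0,0,0.1,0,0,0,40],[0,0,0.1,0,0,0,40],[0,0,0.1,0,0,0,40],[0,0,0,0,0,0,40]]]' 60; python3 -m pendant '[[[0,0,-3,0,0,0,40],[0,0,-3.5,0,0,0,40],[0,0,-3.5,0,0,0,40],[0,0,-3.5,0,0,0,40],[0,0,-3.5,0,0,0,40]]]'; python3 -c "
from h import *
to([.434,-.113,.26])"
```

```text
time: 11.02
ee_pos: [0.6093, 0.2925, 0.0158]
tcp_rot: [-179.8, -0.1, 175.6]
wrist_force: [-0.7, 0.8, -7.3]
opening: 0.0532
time: 11.43
ee_pos: [0.6068, 0.2909, 0.1853]
tcp_rot: [-179.4, -0.7, 175.6]
wrist_force: [1.0, 1.6, -7.7]
opening: 0.0531
shift [ 14.2  -41.68  -6.86] rot [-0.01  -0.012 -0.021] at [0.6068 0.2909 0.1853] open 0.0531
```

```bash
python3 -m pendant '[[[0,0,-3,0,0,0,40],[0,0,-3.5,-0.01,-0.01,-0.02,40],[1.2,-3.6,-1,0,0,0,40],[1.2,-3.6,0,0,0,0,40],[1.2,-3.6,0,0,0,0,40]]]' >/dev/null; python3 -m pendant '[[[1.2,-3.6,0,0,0,0,40],[1.2,-3.6,0,0,0,0,40],[1.2,-3.6,0,0,0,0,40],[1.2,-3.6,0,0,0,0,40],[1.2,-3.6,0,0,0,0,40]]]';python3 -m pendant '[[[1.2,-3.6,0,0,0,0,40],[1.2,-3.6,0,0,0,0,40],[1.2,-3,0,0,0,0,40],[0,0,0,0,0,0,40]]]'; python3 - <<'E'
from h import *
to([.431,-.114,.08])
P,im=snap("wrist","w4")
for n in("cell","tote_handle","spool1"): print(n,[(np.round(m["uv"]).tolist(),round(m["confidence"],2),np.round(pt("wrist",m["uv"],{"cell":.056,"tote":.051,"tote_handle":.153,"spool1":.056}[n],P),3)[:2]) for m in bot.mark_of("wrist",n)])
E
```

```text
time: 12.27
ee_pos: [0.4975, 0.0062, 0.2784]
tcp_rot: [179.3, 1.7, 177.3]
wrist_force: [1.1, -0.1, -6.1]
opening: 0.0527
time: 12.6
ee_pos: [0.4515, -0.103, 0.2806]
tcp_rot: [179.5, 2.2, 177.1]
wrist_force: [-0.1, 0.4, -6.7]
opening: 0.0528
shift [ 2.75 -1.37 19.96] rot [0.008 0.038 0.006] at [ 0.4515 -0.103   0.2806] open 0.0528
cell [([128.0, 56.0], 0.34, array([ 0.304, -0.287]))]
tote_handle [([218.0, 245.0], 0.83, array([ 0.463, -0.195]))]
spool1 [([320.0, 237.0], 0.77, array([ 0.496, -0.116])), ([469.0, 418.0], 0.74, array([0.781, 0.079])), ([332.0, 307.0], 0.72, array([ 0.586, -0.107])), ([205.0, 303.0], 0.69, array([ 0.574, -0.258])), ([252.0, 318.0], 0.4, array([ 0.597, -0.204]))]
```

View pics/w4.png

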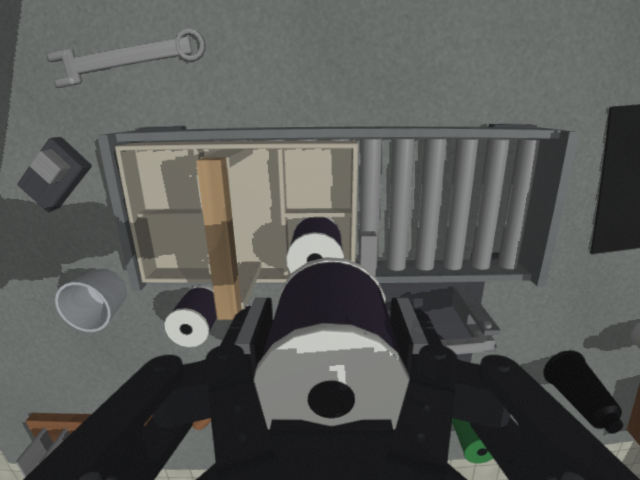

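The view shows S2 standing in its cell at (315,250), the next spool in hand, and the near front cell at (320,180) empty.

```bash
python3 -m pendant '[[[2.5,-0.9,0,0.008,0.038,0,40],[0.6,0,3,0,0,0,40],[0,0,3.5,0,0,0,40],[0,0,3.5,0,0,0,40]]]'; python3 -c "
from h import *
to([.426,-.1135,.08])"
```

```text
time: 13.13
ee_pos: [0.427, -0.1025, 0.1829]
tcp_rot: [-180.0, 0.6, 177.8]
wrist_force: [0.2, -0.1, -6.9]
opening: 0.0527
shift [ 0.16 -1.1  10.29] rot [-0.     0.01   0.018] at [ 0.427  -0.1025  0.1829] open 0.0527
```

```bash
python3 -m pendant '[[[0.1,-1.1,1,0,0.01,0.018,40],[0,0,2.5,0,0,0,40],[0,0,1.5,0,0,0,40]]]'; python3 -c "
from h import *
to([.426,-.1135,.08])"
```

```text
time: 13.38
ee_pos: [0.4252, -0.1105, 0.1274]
tcp_rot: [179.9, -0.3, 177.1]
wrist_force: [-0.2, 0.6, -7.3]
opening: 0.0532
shift [-0.12 -0.3   4.74] rot [ 0.001 -0.006  0.005] at [ 0.4252 -0.1105  0.1274] open 0.0532
```

```bash
python3 -m pendant '[[[0,-0.3,1.2,0,0,0,40],[0,0,1.4,0,0,0,40],[0,0,0.6,0,0,0,40]]]'; python3 -c "
from h import *
to([.426,-.1135,.08])"
```

```text
time: 13.63
ee_pos: [0.4261, -0.1126, 0.0937]
tcp_rot: [179.9, -0.5, 177.3]
wrist_force: [-0.7, 1.2, -6.5]
opening: 0.0525
shift [-0.01 -0.09  1.37] rot [ 0.001 -0.008  0.008] at [ 0.4261 -0.1126  0.0937] open 0.0525
```

```bash
python3 -m pendant '[[[0,-0.1,0.7,0,0,0,40],[0,0,0.5,0,0,0,40]]]';  python3 -m pendant '[[[0,0,0,0,0,0,72],[0,0,-0.2,0,0,0,72],[0,0,0,0,0,0,72],[0,0,-1,0,0,0,72]]]';  python3 -m pendant '[[[0,0,-2,0,0,0,75],[0,0,-3,0,0,0,75],[0,0,-3,0,0,0,75],[0,0,-3,0,0,0,100],[0,0,-2,0,0,0,100]]]'; python3 - <<'E'
from h import *
to([.605,-.285,.23],205)
P,im=snap("wrist","w5")
for n in("tote_handle","spool1"): print(n,[(np.round(m["uv"]).tolist(),round(m["confidence"],2),np.round(pt("wrist",m["uv"],{"cell":.056,"tote":.051,"tote_handle":.153,"spool1":.056}[n],P),3)[:2]) for m in bot.mark_of("wrist",n)])
E
```

```text
time: 13.8
ee_pos: [0.427, -0.1135, 0.0819]
tcp_rot: [179.9, -0.4, 177.3]
wrist_force: [-0.5, 0.9, -6.9]
opening: 0.0527
time: 14.13
ee_pos: [0.4274, -0.1135, 0.0944]
tcp_rot: [179.9, -0.5, 177.4]
wrist_force: [-0.4, 1.3, -6.8]
opening: 0.0616
time: 14.55
ee_pos: [0.4268, -0.1133, 0.2329]
tcp_rot: [179.9, -0.5, 177.3]
wrist_force: [1.3, 0.6, -6.1]
opening: 0.0846
shift [-18.6  -16.33   0.12] rot [ 0.003 -0.008 -0.483] at [ 0.4268 -0.1133  0.2329] open 0.0846
tote_handle [([221.0, 304.0], 0.81, array([ 0.462, -0.193])), ([520.0, 370.0], 0.64, array([0.532, 0.03 ]))]
spool1 [([258.0, 365.0], 0.81, array([ 0.59, -0.2 ])), ([330.0, 287.0], 0.71, array([ 0.499, -0.117])), ([488.0, 466.0], 0.71, array([0.763, 0.074])), ([334.0, 221.0], 0.68, array([ 0.431, -0.111])), ([518.0, 371.0], 0.41, array([0.614, 0.09 ]))]
```

View pics/w5.png

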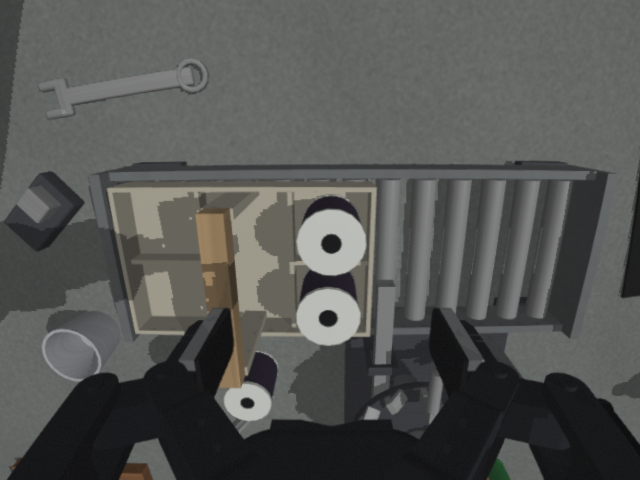

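Two spools stand side by side in the front cells at (330,240) and (328,310); S3 is visible at (250,390). Next is S4.

```bash
python3 -m pendant '[[[-2.8,-2.5,-0.3,0,0,0,100],[-2.8,-2.5,-0.3,0,0,0,100],[-2.8,-2.5,-0.3,0,0,0,100],[-2.8,-2.5,-0.3,0,0,0,100],[-2.8,-2.5,-0.3,0,0,0,100]]]' >/dev/null; python3 -m pendant '[[[-2.8,-2.5,-0.3,0,0,0,100],[-1,-1,0,0,0,-0.12,100],[0,0,0,0,0,-0.12,100],[0,0,0,0,0,-0.12,100],[0,0,0,0,0,-0.12,100]]]';python3 -m pendant '[[[0,0,0,0,0,0,100]]]'; python3 - <<'E'
from h import *
to([.605,-.285,.03],205)
P,im=snap("wrist","w6")
print([(np.round(m["uv"]).tolist(),round(m["confidence"],2),np.round(pt("wrist",m["uv"],0,P),3)[:2]) for m in bot.mark_of("wrist","spool1")])
E
```

```text
time: 15.53
ee_pos: [0.6009, -0.2887, 0.2237]
tcp_rot: [178.7, -1.2, -154.2]
wrist_force: [0.3, 0.7, -6.8]
opening: 0.0855
time: 15.62
ee_pos: [0.6006, -0.2888, 0.221]
tcp_rot: [178.5, -1.3, -153.9]
wrist_force: [-0.1, 0.5, -6.9]
opening: 0.085
shift [-1.01 -0.35 19.08] rot [ 0.026 -0.024  0.019] at [ 0.6006 -0.2888  0.221 ] open 0.085
[([586.0, 141.0], 0.94, array([ 0.412, -0.074])), ([330.0, 213.0], 0.7, array([ 0.601, -0.283])), ([539.0, 202.0], 0.69, array([ 0.49 , -0.084])), ([495.0, 471.0], 0.68, array([0.843, 0.106]))]
```

View pics/w6.png

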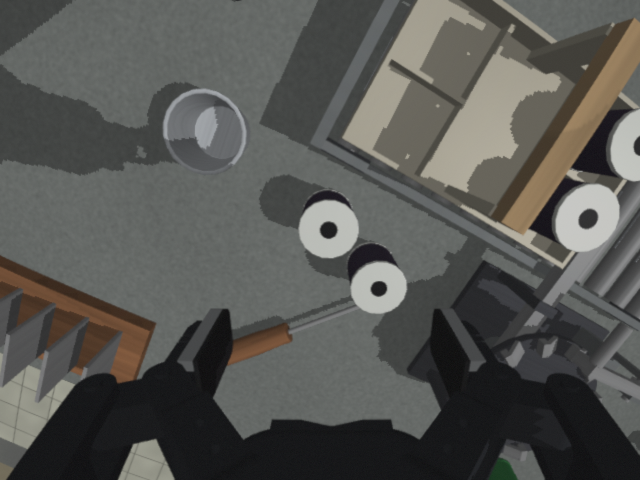

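```bash
python3 -m pendant '[[[-0.2,0.2,2,0.026,-0.024,0,100],[-0.2,0.1,3.3,0,0,0,100],[-0.1,0,3.5,0,0,0,100],[0,0,3,0,0,0,100]]]'; python3 -c "
from h import *
print(pt('wrist',(329,229),.064)) if 0 else None
to([.603,-.284,.033],206)"
```

```text
time: 16.05
ee_pos: [0.6064, -0.2844, 0.1072]
tcp_rot: [-179.3, 0.6, -155.5]
wrist_force: [-0.3, 0.7, -6.9]
opening: 0.0856
shift [0.37 0.26 7.41] rot [-0.012  0.01  -0.026] at [ 0.6064 -0.2844  0.1072] open 0.0856
```

```bash
python3 -m pendant '[[[0.3,0.2,2.4,-0.01,0.01,-0.02,100],[0,0,2.4,0,0,0,100],[0,0,1.3,0,0,0,100]]]'; python3 -c "
from h import *
to([.603,-.284,.033],206)"
```

```text
time: 16.3
ee_pos: [0.6, -0.2818, 0.0387]
tcp_rot: [179.9, -0.2, -155.1]
wrist_force: [-0.3, 1.6, -5.8]
opening: 0.0851
shift [-0.18 -0.33  0.57] rot [ 0.002 -0.003 -0.018] at [ 0.6    -0.2818  0.0387] open 0.0851
```

```bash
python3 -m pendant '[[[-0.2,-0.2,0.1,0,0,0,40],[0,0,0,0,0,0,40],[0,0,0,0,0,0,40],[0,0,0,0,0,0,40],[0,0,0,0,0,0,40]]]' 60; python3 -m pendant '[[[0,0,-3,0,0,0,40],[0,0,-3.5,0,0,0,40],[0,0,-3.5,0,0,0,40],[0,0,-3.5,0,0,0,40],[0,0,-3.5,0,0,0,40]]]'; python3 -m pendant '[[[0,0,-2.5,0,0,0.12,40],[0,0,-2,0,0,0.12,40],[0,0,-1,0,0,0.12,40],[0,0,0,0,0,0.12,40],[0,0,0,0,0,0,40]]]'; python3 -c "
from h import *
to([.426,-.267,.26])"
```

```text
time: 16.72
ee_pos: [0.6016, -0.2818, 0.0368]
tcp_rot: [179.8, -0.3, -155.7]
wrist_force: [0.9, 1.2, -7.4]
opening: 0.0525
time: 17.13
ee_pos: [0.5995, -0.2805, 0.2069]
tcp_rot: [179.3, -0.7, -155.8]
wrist_force: [1.1, 0.5, -7.3]
opening: 0.0521
time: 17.55
ee_pos: [0.6018, -0.2813, 0.2807]
tcp_rot: [-179.9, 0.2, 175.5]
wrist_force: [0.3, 1.2, -8.0]
opening: 0.052
shift [17.64  0.03  2.01] rot [-0.002  0.004 -0.023] at [ 0.6018 -0.2813  0.2807] open 0.052
```

```bash
python3 -m pendant '[[[3.4,0.2,0,0,0,-0.02,40],[3.4,0.2,0.3,0,0,0,40],[3.4,0.2,0.3,0,0,0,40],[3.4,0.2,0.3,0,0,0,40],[3,0.2,0.3,0,0,0,40]]]'; python3 -m pendant '[[[0,0,0.5,0,0,0,40]]]'; python3 - <<'E'
from h import *
to([.423,-.267,.09])
P,im=snap("wrist","w7")
for n in("tote_handle","spool1","cell","tote"): print(n,[(np.round(m["uv"]).tolist(),round(m["confidence"],2),np.round(pt("wrist",m["uv"],{"cell":.056,"tote":.051,"tote_handle":.153,"spool1":tcp()[2,3]-.037}[n],P),3)[:2]) for m in bot.mark_of("wrist",n)])
E
```

```text
time: 17.97
ee_pos: [0.437, -0.2617, 0.2608]
tcp_rot: [180.0, -0.1, 178.0]
wrist_force: [-0.6, 1.1, -7.4]
opening: 0.0529
time: 18.05
ee_pos: [0.4329, -0.261, 0.2572]
tcp_rot: [180.0, -0.0, 178.1]
wrist_force: [-1.3, 0.8, -6.8]
opening: 0.0527
shift [ 0.96 -0.63 16.72] rot [ 0.    -0.001  0.023] at [ 0.4329 -0.261   0.2572] open 0.0527
tote_handle [([417.0, 274.0], 0.79, array([ 0.462, -0.196]))]
spool1 [([478.0, 205.0], 0.92, array([ 0.393, -0.182])), ([336.0, 284.0], 0.86, array([ 0.436, -0.258])), ([462.0, 263.0], 0.57, array([ 0.426, -0.188]))]
cell []
tote []
```

```bash
python3 -m pendant '[[[1.1,-0.8,2,0,0,0.02,40],[0,0,3,0,0,0,40],[0,0,3.3,0,0,0,40],[0,0,2,0,0,0,40]]]'; python3 -c "
from h import *
to([.421,-.269,.093])"
```

```text
time: 18.63
ee_pos: [0.4325, -0.2716, 0.1545]
tcp_rot: [-179.8, 0.4, 177.2]
wrist_force: [0.2, 1.7, -7.8]
opening: 0.0525
shift [1.21 0.23 6.14] rot [-0.004  0.008  0.008] at [ 0.4325 -0.2716  0.1545] open 0.0525
```

```bash
python3 -m pendant '[[[1.2,0.2,0.5,0,0,0,40],[0,0,1.5,0,0,0,40],[0,0,0.8,0,0,0,40]]]'; python3 -c "
from h import *
to([.421,-.269,.093])"
```

```text
time: 18.88
ee_pos: [0.4219, -0.2684, 0.1203]
tcp_rot: [-180.0, 0.1, 177.5]
wrist_force: [1.0, 0.5, -7.7]
opening: 0.0527
shift [ 0.1  -0.06  2.73] rot [-0.     0.002  0.013] at [ 0.4219 -0.2684  0.1203] open 0.0527
```

```bash
python3 -m pendant '[[[0.1,-0.1,1,0,0,0,40],[0,0,0.9,0,0,0,40],[0,0,0.5,0,0,0,40]]]'; python3 -m pendant '[[[0,0,0.3,0,0,0,40]]]'; python3 -c "
from h import *
to([.421,-.269,.093])"
```

```text
time: 19.13
ee_pos: [0.4226, -0.2696, 0.0939]
tcp_rot: [180.0, 0.0, 177.7]
wrist_force: [-0.8, 0.4, -7.3]
opening: 0.0527
time: 19.22
ee_pos: [0.4229, -0.2696, 0.0903]
tcp_rot: [179.9, 0.0, 177.7]
wrist_force: [1.0, 0.2, 2.5]
opening: 0.0525
shift [ 0.19  0.05 -0.27] rot [0.001 0.    0.016] at [ 0.4229 -0.2696  0.0903] open 0.0525
```

Floor contact at the expected height. I release and go on to S3.

```bash
python3 -m pendant '[[[0,0,0,0,0,0,75],[0,0,0,0,0,0,75],[0,0,0,0,0,0,75],[0,0,-1,0,0,0,75]]]';  python3 -m pendant '[[[0,0,-3,0,0,0,75],[0,0,-3.5,0,0,0,75],[0,0,-3.5,0,0,0,75],[0,0,-3.5,0,0,0,100],[-2,0.2,0,0,0,0,100]]]'; python3 -m pendant '[[[-3.5,0.9,-0.3,0,0,0,100],[-3.5,0.9,-0.3,0,0,0,100],[-3.5,0.9,-0.3,0,0,0,100],[-3.5,0.9,-0.3,0,0,0,100],[-3.5,0.9,-0.3,0,0,0,100]]]'; python3 -m pendant '[[[0,0,0,0,0,0,100]]]'; python3 - <<'E'
from h import *
to([.634,-.216,.033])
P,im=snap("wrist","w8")
print([(np.round(m["uv"]).tolist(),round(m["confidence"],2),np.round(pt("wrist",m["uv"],0,P),3)[:2]) for m in bot.mark_of("wrist","spool1")])
E
```

```text
time: 19.55
ee_pos: [0.4232, -0.2696, 0.1002]
tcp_rot: [179.9, -0.0, 177.7]
wrist_force: [0.2, 0.9, -6.9]
opening: 0.0641
time: 19.97
ee_pos: [0.4404, -0.268, 0.2475]
tcp_rot: [-180.0, 0.1, 177.6]
wrist_force: [0.7, 0.5, -5.1]
opening: 0.0846
time: 20.38
ee_pos: [0.6214, -0.2311, 0.2781]
tcp_rot: [-179.5, 1.1, 177.3]
wrist_force: [1.9, -0.1, -4.8]
opening: 0.0853
time: 20.47
ee_pos: [0.6266, -0.2294, 0.2755]
tcp_rot: [-179.6, 1.0, 177.4]
wrist_force: [1.1, 0.0, -8.7]
opening: 0.0856
shift [-0.26  1.54 24.25] rot [-0.007  0.017  0.011] at [ 0.6266 -0.2294  0.2755] open 0.0856
[([343.0, 196.0], 0.89, array([ 0.633, -0.218])), ([446.0, 59.0], 0.65, array([ 0.487, -0.101]))]
```

View pics/w8.png

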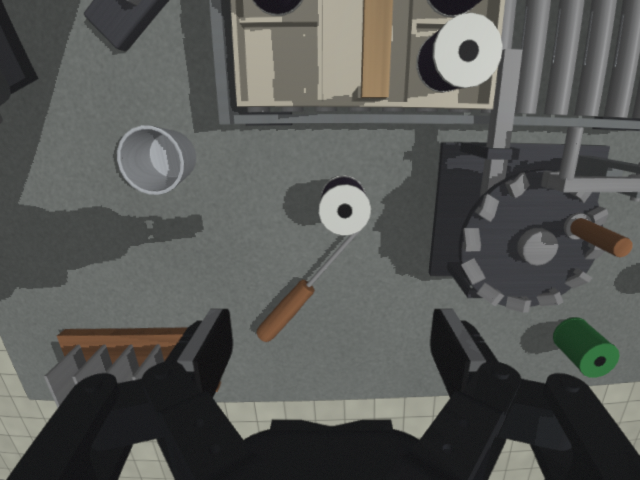

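S3 at (345,208), with the screwdriver tip just beyond it and clear of the finger paths.

```bash
python3 -m pendant '[[[-0.3,1.2,2,-0.007,0.017,0,100],[0,0.2,3.5,0,0,0,100],[0,0,3.5,0,0,0,100],[0,0,3.5,0,0,0,100],[0,0,2.5,0,0,0,100]]]'; python3 -c "
from h import *
to([.634,-.217,.033])"
```

```text
time: 20.98
ee_pos: [0.626, -0.2195, 0.1373]
tcp_rot: [-179.6, 1.1, 177.2]
wrist_force: [-0.6, 2.1, -7.3]
opening: 0.0851
shift [-0.59  0.36 10.44] rot [-0.007  0.019  0.007] at [ 0.626  -0.2195  0.1373] open 0.0851
```

```bash
python3 -m pendant '[[[-0.6,0.3,1.5,-0.007,0.019,0,100],[-0.2,0,2.8,0,0,0,100],[0,0,2,0,0,0,100],[0,0,0.5,0,0,0,100]]]'; python3 -c "
from h import *
to([.634,-.217,.033])"
```

```text
time: 21.32
ee_pos: [0.6275, -0.2183, 0.0681]
tcp_rot: [-180.0, -0.1, 177.0]
wrist_force: [-0.1, 1.1, -6.5]
opening: 0.0851
shift [-0.65  0.17  3.51] rot [-0.    -0.002  0.003] at [ 0.6275 -0.2183  0.0681] open 0.0851
```

```bash
python3 -m pendant '[[[-0.6,0.1,1.2,0,0,0,100],[-0.1,0,1.3,0,0,0,100],[0,0,1,0,0,0,100]]]'; python3 -c "
from h import *
to([.634,-.217,.033])"
```

```text
time: 21.57
ee_pos: [0.6348, -0.2193, 0.0368]
tcp_rot: [-179.9, 0.3, 176.9]
wrist_force: [0.2, 0.9, -6.4]
opening: 0.0853
shift [0.1  0.23 0.38] rot [-0.002  0.005  0.001] at [ 0.6348 -0.2193  0.0368] open 0.0853
```

```bash
python3 -m pendant '[[[0,0.2,0.1,0,0,0,40],[0,0,0,0,0,0,40],[0,0,0,0,0,0,40],[0,0,0,0,0,0,40],[0,0,0,0,0,0,40]]]' 60; python3 -m pendant '[[[0,0,-3,0,0,0,40],[0,0,-3.5,0,0,0,40],[0,0,-3.5,0,0,0,40],[0,0,-3.5,0,0,0,40],[0,0,-3.5,0,0,0,40]]]'; python3 -m pendant '[[[0,0,-2.5,0,0,0,40],[3.3,-1.3,-0.5,0,0,0,40],[3.5,-1.3,0.2,0,0,0,40],[3.4,-1.2,0.2,0,0,0,40],[3,-1.2,0.2,0,0,0,40]]]';  python3 -m pendant '[[[0,0,0,0,0,0,40]]]'; python3 - <<'E'
from h import *
to([.493,-.271,.093])
P,im=snap("wrist","w9")
for n in("tote_handle","spool1","cell","tote"): print(n,[(np.round(m["uv"]).tolist(),round(m["confidence"],2),np.round(pt("wrist",m["uv"],{"cell":.056,"tote":.051,"tote_handle":.153,"spool1":tcp()[2,3]-.037}[n],P),3)[:2]) for m in bot.mark_of("wrist",n)])
E
```

```text
time: 21.98
ee_pos: [0.6352, -0.2175, 0.0366]
tcp_rot: [-179.8, 0.3, 176.9]
wrist_force: [0.3, 1.6, -7.6]
opening: 0.0523
time: 22.4
ee_pos: [0.6305, -0.2155, 0.2033]
tcp_rot: [179.9, -0.5, 176.9]
wrist_force: [0.1, 0.5, -7.8]
opening: 0.0528
time: 22.82
ee_pos: [0.5019, -0.2589, 0.2378]
tcp_rot: [-179.9, 0.4, 177.3]
wrist_force: [-0.4, 0.4, -7.3]
opening: 0.0524
time: 22.9
ee_pos: [0.4977, -0.2601, 0.2388]
tcp_rot: [-179.8, 0.3, 177.2]
wrist_force: [-0.9, 1.1, -7.4]
opening: 0.0526
shift [ 0.5  -1.06 14.58] rot [-0.003  0.006  0.006] at [ 0.4977 -0.2601  0.2388] open 0.0526
tote_handle [([429.0, 193.0], 0.85, array([ 0.462, -0.195]))]
spool1 [([318.0, 134.0], 0.97, array([ 0.42 , -0.263])), ([480.0, 205.0], 0.89, array([ 0.459, -0.18 ])), ([588.0, 417.0], 0.85, array([ 0.614, -0.087])), ([331.0, 281.0], 0.69, array([ 0.499, -0.26 ])), ([491.0, 134.0], 0.67, array([ 0.423, -0.178]))]
cell []
tote [([399.0, 171.0], 0.89, array([ 0.462, -0.196])), ([480.0, 204.0], 0.18, array([ 0.496, -0.117])), ([317.0, 131.0], 0.16, array([ 0.423, -0.27 ]))]
```

```bash
python3 -m pendant '[[[0.6,-1.2,2,0,0,0,40],[0,0,3,0,0,0,40],[0,0,2.6,0,0,0,40],[0,0,0.8,0,0,0,40]]]'; python3 -c "
from h import *
to([.492,-.272,.093])"
```

```text
time: 23.48
ee_pos: [0.502, -0.2702, 0.153]
tcp_rot: [-179.7, 0.7, 177.6]
wrist_force: [-0.1, 1.1, -7.9]
opening: 0.0526
shift [ 1.06 -0.19  5.98] rot [-0.004  0.012  0.014] at [ 0.502  -0.2702  0.153 ] open 0.0526
```

```bash
python3 -m pendant '[[[1.1,-0.1,0.5,0,0.01,0.01,40],[0,0,1.5,0,0,0,40],[0,0,0.8,0,0,0,40]]]'; python3 -c "
from h import *
to([.492,-.272,.093])"
```

```text
time: 23.73
ee_pos: [0.4928, -0.2694, 0.1226]
tcp_rot: [-179.8, -0.1, 177.2]
wrist_force: [-0.3, 0.9, -8.5]
opening: 0.0526
shift [ 0.06 -0.26  2.96] rot [-0.003 -0.001  0.007] at [ 0.4928 -0.2694  0.1226] open 0.0526
```

```bash
python3 -m pendant '[[[0.1,-0.2,1.1,0,0,0,40],[0,0,1,0,0,0,40],[0,0,0.5,0,0,0,40]]]'; python3 -m pendant '[[[0,0,0.4,0,0,0,40]]]'; python3 -c "
from h import *
to([.492,-.272,.093])"
```

```text
time: 23.98
ee_pos: [0.4933, -0.271, 0.0952]
tcp_rot: [-179.8, -0.1, 177.3]
wrist_force: [0.0, 0.7, -7.4]
opening: 0.0525
time: 24.07
ee_pos: [0.4935, -0.271, 0.0908]
tcp_rot: [-179.8, -0.1, 177.3]
wrist_force: [-6.4, -0.5, 36.7]
opening: 0.0526
shift [ 0.14 -0.1  -0.22] rot [-0.003 -0.001  0.009] at [ 0.4935 -0.271   0.0908] open 0.0526
```

```bash
python3 -m pendant '[[[0,0,0,0,0,0,75],[0,0,0,0,0,0,75],[0,0,0,0,0,0,75],[0,0,-1,0,0,0,75]]]';  python3 -m pendant '[[[0,0,-3,0,0,0,75],[0,0,-3.5,0,0,0,75],[0,0,-3.5,0,0,0,75],[0,0,-2,0,0,0,55],[-2,3,0,0,0,0,55]]]'; python3 -m pendant '[[[-1.5,3.6,0,0,0,0,55],[-1.5,3.6,0,0,0,0,55],[-0.8,3.6,0,0,0,0,55],[-0.8,3.6,0,0,0,0,55],[-0.5,3,0,0,0,0,55]]]'; python3 -m pendant '[[[0,0,0,0,0,0,55]]]'; python3 - <<'E'
from h import *
to([.574,-.027,.097])
P,im=snap("wrist","w10")
for n in("tote_handle","spool1","bar_tip","peg","wheel_axis","pawl_grip","pawl_hinge"): print(n,[(np.round(m["uv"]).tolist(),round(m["confidence"],2),np.round(pt("wrist",m["uv"],{"cell":.056,"spool1":.056,"tote":.051,"tote_handle":.153,"bar_tip":.072,"peg":.138,"wheel_axis":.095,"pawl_grip":.116,"pawl_hinge":.102}[n],P),3)[:2]) for m in bot.mark_of("wrist",n)])
E
```

```text
time: 24.4
ee_pos: [0.4936, -0.2709, 0.1004]
tcp_rot: [-179.9, -0.1, 177.3]
wrist_force: [0.8, 0.3, -6.2]
opening: 0.0641
time: 24.82
ee_pos: [0.5124, -0.244, 0.2309]
tcp_rot: [-179.8, -0.0, 177.1]
wrist_force: [1.4, 1.1, -6.7]
opening: 0.0471
time: 25.23
ee_pos: [0.577, -0.0688, 0.2396]
tcp_rot: [-179.6, 0.7, 176.6]
wrist_force: [0.3, 0.3, -7.0]
opening: 0.0467
time: 25.32
ee_pos: [0.5779, -0.0642, 0.2407]
tcp_rot: [-179.7, 0.8, 176.9]
wrist_force: [0.6, 0.7, -5.5]
opening: 0.0467
shift [ 0.79  3.77 14.34] rot [-0.006  0.014  0.001] at [ 0.5779 -0.0642  0.2407] open 0.0467
tote_handle [([116.0, 82.0], 0.96, array([ 0.463, -0.191]))]
spool1 [([88.0, 55.0], 0.8, array([ 0.425, -0.269])), ([103.0, 133.0], 0.76, array([ 0.492, -0.27 ])), ([266.0, 125.0], 0.7, array([ 0.496, -0.119])), ([266.0, 44.0], 0.69, array([ 0.431, -0.111]))]
bar_tip [([328.0, 114.0], 0.57, array([ 0.49 , -0.063]))]
peg [([430.0, 321.0], 0.85, array([0.651, 0.01 ])), ([91.0, 57.0], 0.39, array([ 0.444, -0.214])), ([370.0, 310.0], 0.23, array([ 0.638, -0.037]))]
wheel_axis [([373.0, 310.0], 0.55, array([ 0.664, -0.03 ]))]
pawl_grip [([179.0, 87.0], 0.25, array([ 0.466, -0.167])), ([264.0, 43.0], 0.22, array([ 0.441, -0.103]))]
pawl_hinge [([481.0, 212.0], 0.94, array([0.573, 0.06 ]))]
```

View pics/w10.png

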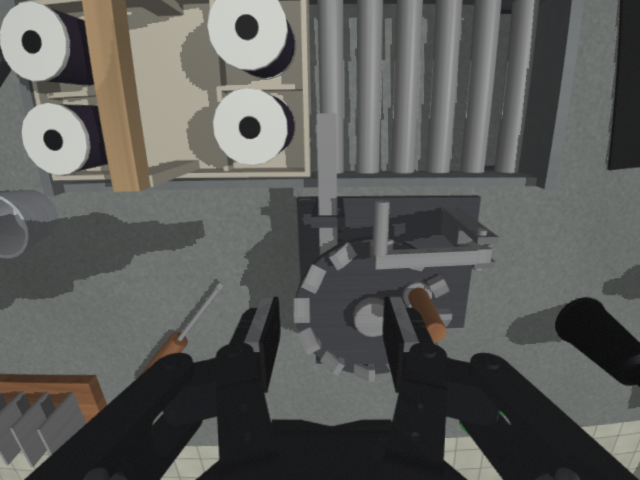

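All four spools stand upright in the four cells. The pawl stub runs from (383,205) to its arm at (383,255), the hinge is at (485,235), and the peg at (428,315).

```bash
python3 - <<'E'
from h import *
for u in((383,204),(383,226),(383,250)):print(u,pt("wrist",u,.12).round(4))
E
python3 -m pendant '[[[0.5,3.6,0,-0.006,0.014,0,55],[0,0.3,3,0,0,0,55],[0,0,3.3,0,0,0,55],[0,0,0.5,0,0,0,55]]]'; python3 -c "
from h import *
to([.574,-.027,.097])"
```

```text
(383, 204) [ 0.5564 -0.0301  0.12  ]
(383, 226) [ 0.5738 -0.0304  0.12  ]
(383, 250) [ 0.5936 -0.0306  0.12  ]
time: 26.05
ee_pos: [0.5749, -0.0332, 0.1721]
tcp_rot: [-180.0, 0.2, 176.2]
wrist_force: [-1.0, 1.1, -7.4]
opening: 0.047
shift [0.16 0.62 7.51] rot [-0.001  0.003 -0.011] at [ 0.5749 -0.0332  0.1721] open 0.047
```

```bash
python3 -m pendant '[[[0.2,0.4,1.5,0,0,-0.01,55],[0,0,2.5,0,0,0,55],[0,0,2,0,0,0,55],[0,0,0.5,0,0,0,55]]]'; python3 -c "
from h import *
to([.573,-.029,.097])"
```

```text
time: 26.38
ee_pos: [0.5732, -0.0319, 0.1078]
tcp_rot: [-179.9, 0.3, 176.5]
wrist_force: [-0.1, 0.7, -6.8]
opening: 0.0469
shift [0.04 0.29 1.08] rot [-0.001  0.005 -0.005] at [ 0.5732 -0.0319  0.1078] open 0.0469
```

```bash
python3 -m pendant '[[[0,0.3,0.7,0,0,0,55],[0,0,0.4,0,0,0,0],[0,0,0,0,0,0,0],[0,0,0,0,0,0,0],[0,0,0,0,0,0,0]]]' 40; python3 -m pendant '[[[0,0,0,0,0,0,0],[0,0,0,0,0,0,0],[0,0,-0.5,0,0,0,0]]]'; python3 -c "
from h import *
to([.573,-.029,.097])"
```

```text
time: 26.8
ee_pos: [0.5742, -0.0261, 0.0994]
tcp_rot: [179.5, 0.3, 176.6]
wrist_force: [-3.0, -3.2, -7.2]
opening: 0.0106
time: 27.05
ee_pos: [0.5742, -0.0249, 0.105]
tcp_rot: [179.4, 0.3, 176.6]
wrist_force: [3.3, 18.0, -15.2]
opening: 0.0105
shift [ 0.1  -0.43  0.79] rot [ 0.01   0.005 -0.003] at [ 0.5742 -0.0249  0.105 ] open 0.0105
```

```bash
python3 -m pendant '[[[0,0.7,-2.1,0,0,0,0],[0,1.2,-1.9,0,0,0,0],[0,1.6,-1.6,0,0,0,0]]]' 50; python3 -c "
from h import *
T=tcp();y=T[1,3];z=T[2,3]+.017
hy=-.0286+.09;print('phi',np.arctan2(z-.102,hy-y),'r',np.hypot(z-.102,hy-y));to([.573,-.029,.097])"
```

```text
time: 27.3
ee_pos: [0.5753, 0.0137, 0.1578]
tcp_rot: [178.8, -0.1, 176.7]
wrist_force: [7.9, 18.4, -37.7]
opening: 0.0102
phi 0.9909541998848733 r 0.08705082361022205
shift [-0.03 -4.41  5.99] rot [ 0.022 -0.002 -0.001] at [0.5753 0.0137 0.1578] open 0.0102
```

```bash
python3 -m pendant '[[[0,2.0,-1.0,0,0,0,0],[0,2.1,-0.5,0,0,0,0],[0,2.1,0.1,0,0,0,0]]]' 50; python3 -c "
from h import *
T=tcp();y=T[1,3];z=T[2,3]+.017
hy=-.0286+.09;print('phi',np.arctan2(z-.102,hy-y),'r',np.hypot(z-.102,hy-y));to([.573,-.029,.097])"
```

```text
time: 27.55
ee_pos: [0.5781, 0.0768, 0.1746]
tcp_rot: [178.8, -0.3, 176.6]
wrist_force: [-1.6, -3.3, -20.0]
opening: 0.0101
phi 1.7415676626645782 r 0.09089949589720896
shift [ -0.16 -10.76   7.53] rot [ 0.021 -0.005 -0.003] at [0.5781 0.0768 0.1746] open 0.0101
```

```bash
python3 -m pendant '[[[0,1.8,0.5,0,0,0,0],[0,1.4,0.7,0,0,0,0],[0,0.5,0.3,0,0,0,0]]]' 50; python3 -c "
from h import *
T=tcp();y=T[1,3];z=T[2,3]+.017
hy=-.0286+.09;print('phi',np.arctan2(z-.102,hy-y),'r',np.hypot(z-.102,hy-y));to([.573,-.029,.097])"
```

```text
time: 27.8
ee_pos: [0.5797, 0.1119, 0.1632]
tcp_rot: [179.6, -0.2, 176.5]
wrist_force: [-8.5, -41.7, 13.3]
opening: 0.0098
phi 2.1442294984209465 r 0.09309245001107985
shift [ -0.21 -14.16   6.51] rot [ 0.008 -0.004 -0.005] at [0.5797 0.1119 0.1632] open 0.0098
```

```bash
python3 -m pendant '[[[0,-0.1,0,0,0,0,40],[0,0,0,0,0,0,40],[0,0,0,0,0,0,40],[0,0,-2,0,0,0,40],[0,0,-3.5,0,0,0,40]]]'; python3 -m pendant '[[[0,0,-2.5,0,0,0,40],[-2.5,-3,0,0,0,0,50],[-2.5,-3,0,0,0,0,50],[-2.5,-3,0,0,0,0,50],[0,0,0,0,0,0,50]]]';  python3 - <<'E'
from h import *
to([.651,.009,.119])
P,im=snap("wrist","w11")
for n in("bar_tip","peg","wheel_axis","pawl_grip","pawl_hinge"): print(n,[(np.round(m["uv"]).tolist(),round(m["confidence"],2),np.round(pt("wrist",m["uv"],{"bar_tip":.072,"peg":.138,"wheel_axis":.095,"pawl_grip":.179,"pawl_hinge":.102}[n],P),3)[:2]) for m in bot.mark_of("wrist",n)])
E
```

```text
time: 28.22
ee_pos: [0.5791, 0.1089, 0.2168]
tcp_rot: [179.8, -0.4, 176.4]
wrist_force: [0.7, 1.2, -6.4]
opening: 0.0343
time: 28.63
ee_pos: [0.6531, 0.0136, 0.2532]
tcp_rot: [179.4, 0.5, 176.7]
wrist_force: [1.0, 0.4, -7.5]
opening: 0.0425
shift [ 0.3  -0.61 13.41] rot [ 0.01   0.009 -0.002] at [0.6531 0.0136 0.2532] open 0.0425
bar_tip [([225.0, 29.0], 0.76, array([ 0.492, -0.062]))]
peg [([324.0, 231.0], 0.97, array([0.649, 0.009])), ([83.0, 14.0], 0.72, array([ 0.489, -0.141]))]
wheel_axis [([280.0, 237.0], 0.96, array([ 0.666, -0.031])), ([517.0, 265.0], 0.22, array([0.708, 0.189])), ([323.0, 227.0], 0.2, array([0.66 , 0.008]))]
pawl_grip [([485.0, 132.0], 0.92, array([0.581, 0.11 ]))]
pawl_hinge [([385.0, 124.0], 0.74, array([0.575, 0.062]))]
```

View pics/w11.png

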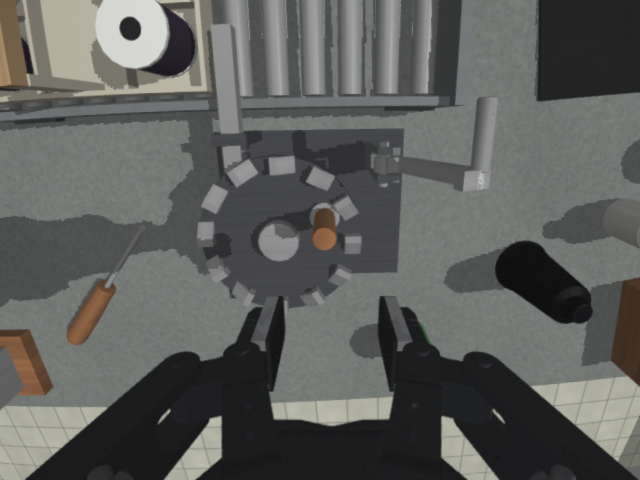

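The pawl stands thrown over, with its handle at (485,140). The peg is at (324,232) and the axle at (279,240). I descend on the peg.

```bash
python3 -m pendant '[[[0.2,-0.5,2,0.01,0.01,0,50],[0,0,3,0,0,0,50],[0,0,2,0,0,0,50],[0,0,0,0,0,0,50]]]'; python3 -c "
from h import *
to([.650,.009,.117])"
```

```text
time: 29.27
ee_pos: [0.6463, 0.019, 0.1863]
tcp_rot: [179.9, 0.3, 177.3]
wrist_force: [-1.5, 1.3, -6.2]
opening: 0.0427
shift [-0.38 -0.99  6.93] rot [0.002 0.005 0.009] at [0.6463 0.019  0.1863] open 0.0427
```

```bash
python3 -m pendant '[[[-0.3,-0.9,0,0,0,0,50],[-0.1,-0.1,1.7,0,0,0,50],[0,0,1,0,0,0,50]]]'; python3 -c "
from h import *
to([.650,.009,.117])"
```

```text
time: 29.52
ee_pos: [0.6502, 0.0101, 0.164]
tcp_rot: [179.9, 0.6, 177.5]
wrist_force: [-0.2, 0.5, -6.5]
opening: 0.0429
shift [ 0.06 -0.13  4.7 ] rot [0.002 0.01  0.013] at [0.6502 0.0101 0.164 ] open 0.0429
```

```bash
python3 -m pendant '[[[0,-0.1,1.8,0,0,0,50],[0,0,1.8,0,0,0,50],[0,0,1.0,0,0,0,50],[0,0,0,0,0,0,50]]]'; python3 -m pendant '[[[0,0,0,0,0,0,0],[0,0,0,0,0,0,0],[0,0,0,0,0,0,0],[0,0,0,0,0,0,0]]]' 40; python3 - <<'E'
from h import *
to([.650,.009,.117])
C=np.array([.666,-.0315]);T=tcp();d=T[:2,3]-C;print(d,np.hypot(*d),"w",np.arctan2(d[1],d[0])-np.radians(111.8))
for w in np.arange(.0,2.06,.25):
    a=np.radians(111.8)+w;print(round(w,2),(C+.045*np.array([np.cos(a),np.sin(a)])).round(4))
E
```

```text
time: 29.85
ee_pos: [0.652, 0.0088, 0.1204]
tcp_rot: [179.9, 0.9, 177.6]
wrist_force: [0.0, 0.9, -6.4]
opening: 0.0423
time: 30.18
ee_pos: [0.6523, 0.0094, 0.1226]
tcp_rot: [179.8, 0.9, 177.6]
wrist_force: [1.5, -0.7, -14.5]
opening: 0.0167
shift [ 0.24 -0.05  0.55] rot [0.003 0.016 0.014] at [0.6523 0.0094 0.1226] open 0.0167
[-0.01366089  0.04089701] 0.043118267195205645 w -0.05810298616340859
0.0 [0.6493 0.0103]
0.25 [0.6395 0.0048]
0.5 [ 0.6313 -0.0028]
0.75 [ 0.6253 -0.0123]
1.0 [ 0.6218 -0.023 ]
1.25 [ 0.6211 -0.0342]
1.5 [ 0.6231 -0.0452]
1.75 [ 0.6279 -0.0554]
2.0 [ 0.635  -0.0641]
```

```bash
python3 -m pendant '[[[1.1,-0.55,0.1,0,0,0,0],[0.9,-0.75,0.1,0,0,0,0],[0.6,-0.95,0.1,0,0,0,0],[0.35,-1.1,0.1,0,0,0,0]]]' ; python3 -c "
from h import *
C=np.array([.666,-.0315]);T=tcp();d=T[:2,3]-C;print(d,np.hypot(*d),'w',np.arctan2(d[1],d[0])%6.283-np.radians(111.8));to([.62,-.03,.12])"
```

```text
time: 30.52
ee_pos: [0.6235, -0.014, 0.1224]
tcp_rot: [178.9, 1.3, 178.2]
wrist_force: [-15.0, 19.4, -2.7]
opening: 0.0172
[-0.04251227  0.01753072] 0.04598499005908665 w 0.799191469714476
shift [ 0.3  -1.62  0.2 ] rot [0.019 0.022 0.025] at [ 0.6235 -0.014   0.1224] open 0.0172
```

```bash
python3 -m pendant '[[[0.1,-1.0,0,0,0,0,0],[0,-1.1,0,0,0,0,0],[-0.2,-1.1,0,0,0,0,0],[-0.5,-1.0,0.1,0,0,0,0]]]' ; python3 -c "
from h import *
C=np.array([.666,-.0315]);T=tcp();d=T[:2,3]-C;print(d,np.hypot(*d),'w',np.arctan2(d[1],d[0])%6.283-np.radians(111.8));to([.635,-.0641,.12])"
```

```text
time: 30.85
ee_pos: [0.6176, -0.0482, 0.1222]
tcp_rot: [178.2, 0.2, 178.9]
wrist_force: [-13.7, 6.8, 1.3]
opening: 0.017
[-0.04835024 -0.01666146] 0.051140491094396084 w 1.521984747815975
shift [-1.76 -1.57  0.17] rot [0.031 0.003 0.037] at [ 0.6176 -0.0482  0.1222] open 0.017
```

```bash
python3 -m pendant '[[[-0.8,-0.9,0,0,0,0,0],[-0.8,-0.8,0,0,0,0,0],[-0.8,-0.6,0,0,0,0,0]]]' ; python3 -c "
from h import *
C=np.array([.666,-.0315]);T=tcp();d=T[:2,3]-C;print(d,np.hypot(*d),'w',np.arctan2(d[1],d[0])%6.283-np.radians(111.8));to([.635,-.0641,.12])"
```

```text
time: 31.1
ee_pos: [0.6323, -0.0649, 0.1222]
tcp_rot: [177.4, -0.9, 179.3]
wrist_force: [-64.2, 56.8, 15.9]
opening: 0.017
[-0.03365449 -0.03344936] 0.04744980426336909 w 1.9724705397469744
shift [-0.27  0.08  0.22] rot [ 0.045 -0.017  0.044] at [ 0.6323 -0.0649  0.1222] open 0.017
```

```bash
python3 -m pendant '[[[-0.1,-0.1,0,0,0,0,0],[0,0,0,0,0,0,0],[0,0,0,0,0,0,0],[0,0,0,0,0,0,50],[0,0,0,0,0,0,50]]]'; python3 -m pendant '[[[0,0,0,0,0,0,50],[0,0,-2,0,0,0,50],[0,0,-3.5,0,0,0,50],[0,0,-3.5,0,0,0,50],[0,0,-3,0,0,0,50]]]'; python3 - <<'E'
from h import *
to([.579,.110,.163])
P,im=snap("wrist","w12")
for n in("bar_tip","peg","wheel_axis","pawl_grip","pawl_hinge"): print(n,[(np.round(m["uv"]).tolist(),round(m["confidence"],2),np.round(pt("wrist",m["uv"],{"bar_tip":.072,"peg":.138,"wheel_axis":.095,"pawl_grip":.179,"pawl_hinge":.102}[n],P),3)[:2]) for m in bot.mark_of("wrist",n)])
E
```

```text
time: 31.52
ee_pos: [0.6316, -0.0636, 0.1238]
tcp_rot: [177.3, -1.2, 179.5]
wrist_force: [-0.4, 0.2, -5.8]
opening: 0.0399
time: 31.93
ee_pos: [0.6321, -0.0699, 0.2433]
tcp_rot: [177.2, -1.5, 179.4]
wrist_force: [0.9, 0.4, -5.6]
opening: 0.0427
shift [ 5.27 17.52  9.04] rot [ 0.048 -0.028  0.045] at [ 0.6321 -0.0699  0.2433] open 0.0427
bar_tip [([324.0, 152.0], 0.78, array([ 0.57 , -0.067]))]
peg [([337.0, 249.0], 0.91, array([ 0.636, -0.061]))]
wheel_axis []
pawl_grip [([606.0, 175.0], 0.77, array([0.578, 0.109]))]
pawl_hinge [([484.0, 158.0], 0.63, array([0.573, 0.063]))]
```

View pics/w12.png

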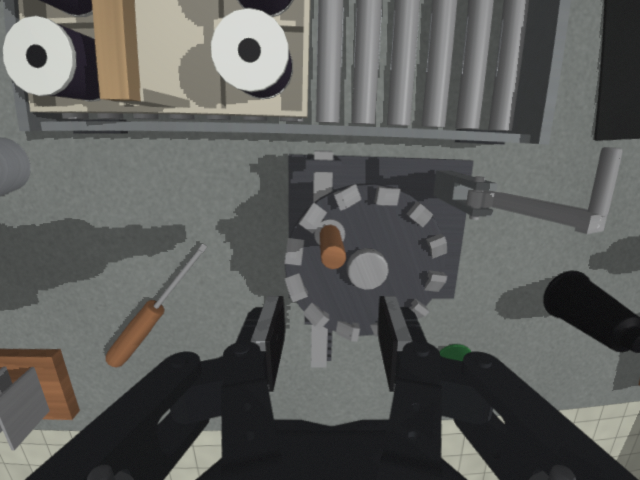

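The bar tip is at (324,152), which is bed x of about 100 mm, so it is out of the track. I swing the pawl back down next; its handle is at (606,180).

```bash
python3 -m pendant '[[[1,3.4,0,0.025,-0.014,0.02,50],[1,3.4,0,0.025,-0.014,0.02,50],[1,3.4,0,0,0,0,50],[1,3.4,0,0,0,0,50],[1,3.4,0,0,0,0,50]]]'; python3 -m pendant '[[[0,0,0,0,0,0,50]]]'; python3 -c "
from h import *
to([.578,.110,.163])"
```

```text
time: 32.65
ee_pos: [0.5854, 0.1008, 0.226]
tcp_rot: [-179.6, -1.1, 176.4]
wrist_force: [1.5, 1.2, -5.9]
opening: 0.043
time: 32.73
ee_pos: [0.5832, 0.1058, 0.2236]
tcp_rot: [-179.7, -1.3, 176.6]
wrist_force: [-0.4, -0.0, -6.2]
opening: 0.043
shift [0.4  0.43 6.07] rot [-0.006 -0.023 -0.003] at [0.5832 0.1058 0.2236] open 0.043
```

```bash
python3 -m pendant '[[[0.4,0.4,0.5,-0.006,-0.02,0,50],[0,0,1.8,0,0,0,50],[0,0,1.5,0,0,0,50],[0,0,1,0,0,0,50]]]'; python3 -c "
from h import *
to([.578,.110,.163])"
```

```text
time: 33.07
ee_pos: [0.5751, 0.114, 0.1667]
tcp_rot: [-179.9, -0.6, 177.0]
wrist_force: [-0.3, -0.3, -6.4]
opening: 0.0427
shift [-0.31 -0.38  0.37] rot [-0.001 -0.01   0.004] at [0.5751 0.114  0.1667] open 0.0427
```

```bash
python3 -m pendant '[[[0,-0.2,0.2,0,0,0,0],[0,0,0,0,0,0,0],[0,0,0,0,0,0,0],[0,0,0,0,0,0,0],[0,0,0,0,0,0,0]]]' 50; python3 -m pendant '[[[0,-1.8,-0.9,0,0,0,0],[0,-2.1,-0.4,0,0,0,0],[0,-2.1,0.1,0,0,0,0]]]' 50; python3 -c "
from h import *
T=tcp();y=T[1,3];z=T[2,3]+.017
hy=-.0286+.09;print('phi',np.arctan2(z-.102,hy-y),'r',np.hypot(z-.102,hy-y));to([.573,-.029,.097])"
```

```text
time: 33.48
ee_pos: [0.5716, 0.1105, 0.1576]
tcp_rot: [-179.7, -1.2, 177.0]
wrist_force: [-0.5, 1.5, -8.6]
opening: 0.0103
time: 33.73
ee_pos: [0.5693, 0.0553, 0.172]
tcp_rot: [179.8, -1.1, 177.4]
wrist_force: [-1.3, 2.5, 5.3]
opening: 0.0104
phi 1.5009790907435936 r 0.08717655464773162
shift [-0.89 -8.43  7.45] rot [ 0.003 -0.018  0.01 ] at [0.5693 0.0553 0.172 ] open 0.0104
```

```bash
python3 -m pendant '[[[0,-2.1,0.3,0,0,0,0],[0,-2.0,0.9,0,0,0,0],[0,-1.7,1.4,0,0,0,0]]]' 50; python3 -c "
from h import *
T=tcp();y=T[1,3];z=T[2,3]+.021
hy=-.0286+.09;print('phi',np.arctan2(z-.102,hy-y),'r',np.hypot(z-.102,hy-y));to([.573,-.029,.097])"
```

```text
time: 33.98
ee_pos: [0.567, -0.003, 0.1487]
tcp_rot: [179.5, -0.8, 177.5]
wrist_force: [0.3, 3.1, -8.0]
opening: 0.0099
phi 0.810500551503585 r 0.09339044764647207
shift [-0.78 -2.62  5.13] rot [ 0.008 -0.014  0.012] at [ 0.567  -0.003   0.1487] open 0.0099
```

```bash
python3 -m pendant '[[[0,-1.4,1.8,0,0,0,0],[0,-0.9,1.9,0,0,0,0],[0,-0.3,1.2,0,0,0,0]]]' 50; python3 -c "
from h import *
T=tcp();y=T[1,3];z=T[2,3]+.021
hy=-.0286+.09;print('phi',np.arctan2(z-.102,hy-y),'r',np.hypot(z-.102,hy-y));to([.573,-.029,.097])"
```

```text
time: 34.23
ee_pos: [0.5662, -0.0278, 0.0992]
tcp_rot: [178.9, -0.6, 177.5]
wrist_force: [-5.1, 14.6, 62.4]
opening: 0.01
phi 0.20115155200949641 r 0.09107979673250456
shift [-0.69 -0.09  0.21] rot [ 0.019 -0.011  0.012] at [ 0.5662 -0.0278  0.0992] open 0.01
```

```bash
python3 -m pendant '[[[0,0,0,0,0,0,50],[0,0,0,0,0,0,50],[0,0,-0.5,0.019,-0.01,0.01,50],[0,0,-3,0,0,0,50],[0,0,-3.5,0,0,0,50]]]'; python3 -m pendant '[[[0,0,-3.5,0,0,0,50],[0,0,-2.5,0,0,0,50],[2.4,-3.5,0,0,0,0,50],[2.4,-3.5,0,0,0,0,50],[2.4,-3.5,0,0,0,0,50]]]'; python3 -m pendant '[[[2,-3,0,0,0,0,50],[0.5,-1,0,0,0,0,50],[0,0,0,0,0,0,50]]]';  python3 - <<'E'
from h import *
to([.462,-.194,.134])
P,im=snap("wrist","w13")
for n in("tote_handle","bar_tip","pawl_grip","peg"): print(n,[(np.round(m["uv"]).tolist(),round(m["confidence"],2),np.round(pt("wrist",m["uv"],{"tote_handle":.153,"bar_tip":.072,"peg":.138,"wheel_axis":.095,"pawl_grip":.116}[n],P),3)[:2]) for m in bot.mark_of("wrist",n)])
E
```

```text
time: 34.65
ee_pos: [0.5632, -0.0282, 0.1637]
tcp_rot: [-179.9, -0.6, 176.7]
wrist_force: [1.0, 0.5, -5.3]
opening: 0.0427
time: 35.07
ee_pos: [0.4906, -0.1253, 0.2381]
tcp_rot: [-179.5, 0.2, 177.2]
wrist_force: [1.0, 0.3, -6.0]
opening: 0.0427
time: 35.32
ee_pos: [0.4592, -0.1694, 0.2428]
tcp_rot: [-179.1, 0.5, 176.9]
wrist_force: [-0.2, 1.7, -5.6]
opening: 0.0428
shift [-0.31 -2.28 10.92] rot [-0.015  0.01   0.001] at [ 0.4592 -0.1694  0.2428] open 0.0428
tote_handle [([300.0, 250.0], 0.87, array([ 0.461, -0.193])), ([580.0, 329.0], 0.17, array([0.538, 0.021]))]
bar_tip [([100.0, 176.0], 0.32, array([ 0.41 , -0.381]))]
pawl_grip [([496.0, 340.0], 0.81, array([ 0.571, -0.028])), ([98.0, 177.0], 0.65, array([ 0.405, -0.353]))]
peg [([458.0, 416.0], 0.84, array([ 0.636, -0.064])), ([580.0, 330.0], 0.38, array([0.55 , 0.033]))]
```

View pics/w13.png

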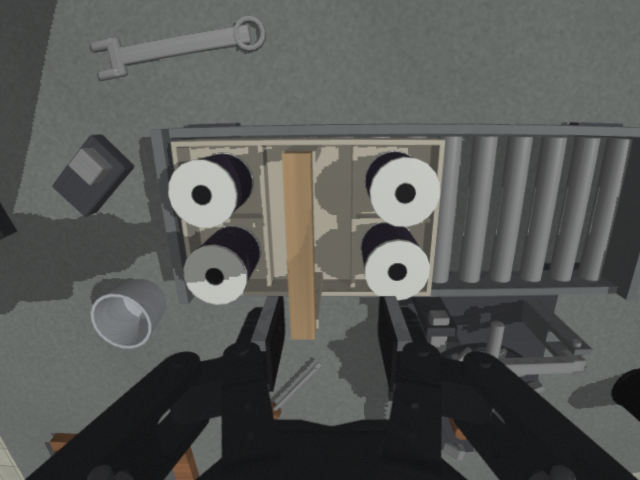

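All four spools are upright in the tote, the bar is out of the track, and the pawl handle is down at (496,340). Next I straddle the handle bar and roll the tote.

```bash
python3 -m pendant '[[[-0.3,-2.3,0,-0.01,0.01,0,50],[0,-0.2,2,0,0,0,50],[0,0,1.5,0,0,0,50]]]'; python3 -c "
from h import *
to([.462,-.194,.134])"
```

```text
time: 35.82
ee_pos: [0.4664, -0.1896, 0.208]
tcp_rot: [-179.8, 0.0, 177.5]
wrist_force: [1.0, 1.4, -6.3]
opening: 0.0427
shift [ 0.43 -0.43  7.4 ] rot [-0.004  0.001  0.012] at [ 0.4664 -0.1896  0.208 ] open 0.0427
```

```bash
python3 -m pendant '[[[0.4,-0.4,1.2,0,0,0.01,50],[0,0,2.5,0,0,0,50],[0,0,1.8,0,0,0,50]]]'; python3 -c "
from h import *
to([.462,-.194,.134])"
```

```text
time: 36.07
ee_pos: [0.4652, -0.1912, 0.1503]
tcp_rot: [-179.8, 0.0, 177.2]
wrist_force: [0.8, 0.3, -6.5]
opening: 0.0424
shift [ 0.31 -0.29  1.63] rot [-0.004  0.001  0.006] at [ 0.4652 -0.1912  0.1503] open 0.0424
```

```bash
python3 -m pendant '[[[0.2,-0.3,1.0,0,0,0,40],[0,0,0.6,0,0,0,35],[0,0.5,0,0,0,0,35],[0,1,0,0,0,0,35],[0,1.5,0,0,0,0,35]]]'; python3 -m pendant '[[[0,1.8,0,0,0,0,35],[0,1.8,0,0,0,0,35],[0,1.8,0,0,0,0,35],[0,1.8,0,0,0,0,35]]]'; python3 -c "
from h import *
to([.4741,.018,.134])"
```

```text
time: 36.48
ee_pos: [0.4645, -0.1614, 0.1293]
tcp_rot: [-179.8, -0.4, 177.3]
wrist_force: [-0.9, -1.9, -8.3]
opening: 0.0298
time: 36.82
ee_pos: [0.469, -0.0854, 0.1327]
tcp_rot: [-179.7, -0.2, 177.2]
wrist_force: [0.4, -1.9, -8.3]
opening: 0.0299
shift [ 1.000e-02  1.035e+01 -1.900e-01] rot [-0.006 -0.003  0.006] at [ 0.469  -0.0854  0.1327] open 0.0299
```

```bash
python3 -m pendant '[[[0,1.8,0,0,0,0,35],[0,1.8,0,0,0,0,35],[0,1.8,0,0,0,0,35],[0,1.4,0,0,0,0,35],[0,1,0,0,0,0,35]]]';  python3 -c "
from h import *
to([.4741,.024,.134])"
```

```text
time: 37.23
ee_pos: [0.4736, 0.0007, 0.1379]
tcp_rot: [-179.5, 0.2, 177.3]
wrist_force: [0.2, -1.0, -7.9]
opening: 0.0298
shift [0.07 2.33 0.37] rot [-0.008  0.003  0.008] at [0.4736 0.0007 0.1379] open 0.0298
```

```bash
python3 -m pendant '[[[0,0.8,0,0,0,0,35],[0,0.7,0,0,0,0,35],[0,0.5,0,0,0,0,35],[0,0.4,0.2,0,0,0,35]]]'; python3 -m pendant '[[[0,0.4,0,0,0,0,35],[0,0.4,0.2,0,0,0,35]]]'; python3 - <<'E'
from h import *
to([.4741,.024,.134])
P,im=snap("wrist","w14")
for n in("tote_handle","end_stop","tote","spool1"): print(n,[(np.round(m["uv"]).tolist(),round(m["confidence"],2),np.round(pt("wrist",m["uv"],{"tote_handle":.153,"end_stop":.051,"tote":.051,"spool1":.056}[n],P),3)[:2]) for m in bot.mark_of("wrist",n)])
E
```

```text
time: 37.57
ee_pos: [0.4759, 0.0236, 0.1412]
tcp_rot: [-178.7, 0.6, 177.3]
wrist_force: [-12.3, -44.0, 17.9]
opening: 0.0301
time: 37.73
ee_pos: [0.4761, 0.0245, 0.1427]
tcp_rot: [-177.6, 0.8, 177.0]
wrist_force: [-6.4, -30.3, 7.6]
opening: 0.0301
shift [ 0.21 -0.03  0.87] rot [-0.041  0.014  0.002] at [0.4761 0.0245 0.1427] open 0.0301
tote_handle [([316.0, 320.0], 0.96, array([0.473, 0.019]))]
end_stop []
tote [([321.0, 238.0], 0.79, array([0.471, 0.014])), ([442.0, 190.0], 0.15, array([0.44 , 0.096]))]
spool1 [([432.0, 280.0], 0.9, array([0.504, 0.091])), ([204.0, 198.0], 0.88, array([ 0.437, -0.063])), ([322.0, 237.0], 0.61, array([0.468, 0.015])), ([442.0, 193.0], 0.59, array([0.441, 0.095])), ([218.0, 288.0], 0.57, array([ 0.505, -0.064]))]
```

Tote is against the end stop (handle y 0.019, expected 0.018). I level the tool, centre it, and grip the bar.

```bash
python3 -m pendant '[[[0.2,-0.5,0.6,-0.04,0.01,0,35],[0,0,0.4,0,0,0,35],[0,0,0,0,0,0,35]]]'; python3 -c "
from h import *
to([.4741,.018,.132])"
```

```text
time: 38.23
ee_pos: [0.4747, 0.0177, 0.135]
tcp_rot: [-179.9, 0.4, 176.8]
wrist_force: [0.1, 0.7, -6.7]
opening: 0.0299
shift [0.07 0.03 0.3 ] rot [-0.002  0.008 -0.001] at [0.4747 0.0177 0.135 ] open 0.0299
```

```bash
python3 -m pendant '[[[0,0,0.3,0,0,0,0],[0,0,0,0,0,0,0],[0,0,0,0,0,0,0],[0,0,0,0,0,0,0],[0,0,0,0,0,0,0]]]' 110; python3 -m pendant '[[[0,-0.1,-1,0,0,0,0],[0,-0.1,-1.5,0,0,0,0],[0,0,-1.5,0,0,0,0],[0,0,-1,0,0,0,0]]]'; python3 -c "
from h import *
to([.4741,.018,.182])"
```

```text
time: 38.65
ee_pos: [0.4753, 0.0161, 0.133]
tcp_rot: [-179.4, 0.6, 176.7]
wrist_force: [-0.6, -5.1, -5.5]
opening: 0.0161
time: 38.98
ee_pos: [0.4717, 0.0167, 0.1804]
tcp_rot: [-179.5, -0.1, 176.8]
wrist_force: [0.3, 0.5, -13.3]
opening: 0.016
shift [-0.23  0.14 -0.16] rot [-0.008 -0.001  0.   ] at [0.4717 0.0167 0.1804] open 0.016
```

```bash
python3 -m pendant '[[[0,1.5,-0.5,0,0,0,0],[0,2.2,-0.2,0,0,0,0],[0,2.2,-0.2,0,0,0,0],[0,2.2,-0.2,0,0,0,0]]]';python3 -c "
from h import *
to([.456,.374,.182],183.6)"
```

```text
time: 39.32
ee_pos: [0.4763, 0.0986, 0.1935]
tcp_rot: [-179.6, -0.1, 176.5]
wrist_force: [1.5, -0.1, -14.0]
opening: 0.016
shift [ 3.7  27.38  0.97] rot [-0.007 -0.002 -0.124] at [0.4763 0.0986 0.1935] open 0.016
```

```bash
python3 -m pendant '[[[0.4,2.4,0,0,0,0,0],[0.4,2.4,0,0,0,0,0],[0.4,2.4,0,0,0,0,0],[0.4,2.4,0,0,0,0,0],[0.4,2.4,0,0,0,0,0]]]';python3 -c "
from h import *
to([.456,.374,.182],183.6)"
```

```text
time: 39.73
ee_pos: [0.4619, 0.2269, 0.1925]
tcp_rot: [-179.7, -0.4, 176.5]
wrist_force: [1.1, 0.5, -14.1]
opening: 0.016
shift [ 1.48 14.65  0.98] rot [-0.005 -0.007 -0.124] at [0.4619 0.2269 0.1925] open 0.016
```

```bash
python3 -m pendant '[[[0,2.4,0,0,0,0,0],[0,2.4,0,0,0,-0.04,0],[0,2.4,0.4,0,0,-0.04,0],[0,2.4,0.8,0,0,-0.04,0],[0,1.8,1,0,0,0,0]]]';python3 - <<'E'
from h import *
to([.456,.374,.092],183.6)
P,im=snap("wrist","w15")
for n in("mat","tote_handle"): print(n,[(np.round(m["uv"]).tolist(),round(m["confidence"],2),np.round(pt("wrist",m["uv"],.004,P),3)[:2]) for m in bot.mark_of("wrist",n)])
E
```

```text
time: 40.15
ee_pos: [0.4608, 0.3501, 0.17]
tcp_rot: [-179.9, -0.6, -176.2]
wrist_force: [1.1, 0.7, -13.4]
opening: 0.016
shift [0.24 2.43 7.8 ] rot [-0.001 -0.01   0.004] at [0.4608 0.3501 0.17  ] open 0.016
mat [([208.0, 198.0], 0.64, array([0.447, 0.238]))]
tote_handle [([331.0, 335.0], 0.77, array([0.58 , 0.358])), ([333.0, 245.0], 0.57, array([0.484, 0.354]))]
```

View pics/w15.png

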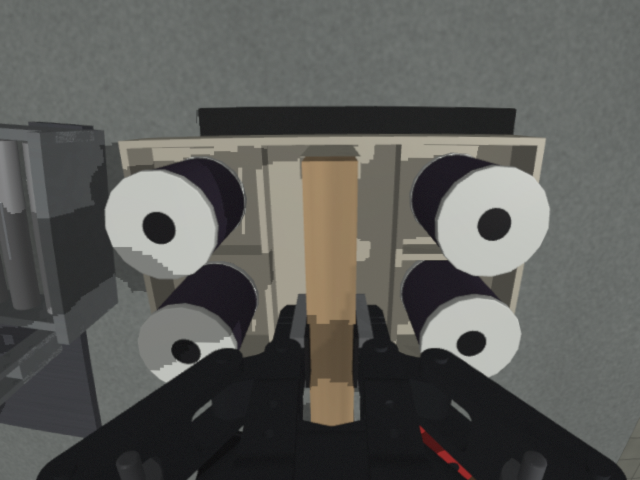

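The tote hangs level with all spools in place. The mat edge (200 to 515, row 110) is parallel to the tote, centred about 24 px to the right, as calculated.

```bash
python3 -m pendant '[[[0.2,2.0,0.5,0,-0.01,0,0],[0,0.4,2,0,0,0,0],[0,0,2,0,0,0,0],[0,0,1.3,0,0,0,0]]]';python3 -c "
from h import *
to([.456,.374,.086],183.6)"
```

```text
time: 40.63
ee_pos: [0.4571, 0.3738, 0.1127]
tcp_rot: [-179.9, 0.0, -176.3]
wrist_force: [0.1, 0.9, -13.9]
opening: 0.0162
shift [0.11 0.03 2.67] rot [-0.001  0.     0.002] at [0.4571 0.3738 0.1127] open 0.0162
```

```bash
python3 -m pendant '[[[0,0,1.0,0,0,0,0],[0,0,0.8,0,0,0,0],[0,0,0.5,0,0,0,0]]]'; python3 -m pendant '[[[0,0,0.3,0,0,0,0],[0,0,0.1,0,0,0,0]]]'
```

```text
time: 40.88
ee_pos: [0.4563, 0.3723, 0.0869]
tcp_rot: [-179.9, -0.2, -176.4]
wrist_force: [-6.9, 7.3, -6.0]
opening: 0.0163
time: 41.05
ee_pos: [0.4555, 0.3724, 0.0866]
tcp_rot: [180.0, -0.1, -176.4]
wrist_force: [1.1, 0.6, -11.9]
opening: 0.0161
```

```bash
python3 -m pendant '[[[0,0,0.3,0,0,0,0],[0,0,0.3,0,0,0,0]]]'; python3 -m pendant '[[[0,0,0,0,0,0,35],[0,0,0,0,0,0,35],[0,0,0,0,0,0,45],[0,0,0,0,0,0,45]]]' 40; python3 -m pendant '[[[0,0,-1.5,0,0,0,45],[0,0,-2.5,0,0,0,45],[0,0,-3.5,0,0,0,45],[0,0,-3.5,0,0,0,45],[0,0,-3.5,0,0,0,45]]]'; python3 -m pendant '[[[0,0,-3,0,0,0,45],[0,0,-3,0,0,0,45],[3,0,0,0,0,0,45],[3,0,0,0,0,0,45],[3,0,0,0,0,0,45]]]';  python3 - <<'E'
from h import *
P,im=snap("scene","s16")
for c in("scene","top"):
    P,im=(P,im) if c=="scene" else snap(c,"t16")
    for n in("tote","mat","tote_handle","peg","pawl_grip","bar_tip","spool1"): print(c,n,[(np.round(m["uv"]).tolist(),round(m["confidence"],2),np.round(pt(c,m["uv"],{"tote":.004,"mat":.004,"tote_handle":.106,"bar_tip":.072,"peg":.138,"pawl_grip":.116,"spool1":.009}[n],P),3)[:2]) for m in bot.mark_of(c,n)][:7])
E
```

```text
time: 41.22
ee_pos: [0.4551, 0.3725, 0.0861]
tcp_rot: [179.8, -0.0, -176.4]
wrist_force: [-11.3, -4.6, 8.1]
opening: 0.0159
time: 41.55
ee_pos: [0.4575, 0.3737, 0.0911]
tcp_rot: [179.5, 0.4, -176.4]
wrist_force: [0.8, 0.5, -6.3]
opening: 0.0384
time: 41.97
ee_pos: [0.4552, 0.3705, 0.2325]
tcp_rot: [179.9, -0.2, -176.5]
wrist_force: [0.5, 0.6, -6.3]
opening: 0.0383
time: 42.38
ee_pos: [0.3716, 0.3677, 0.3044]
tcp_rot: [179.4, 0.6, -176.8]
wrist_force: [1.5, 0.4, -5.0]
opening: 0.0388
scene tote [([353.0, 162.0], 0.71, array([0.452, 0.362])), ([332.0, 175.0], 0.18, array([0.423, 0.291]))]
scene mat []
scene tote_handle [([354.0, 136.0], 0.56, array([0.45 , 0.364]))]
scene peg [([339.0, 281.0], 0.7, array([ 0.634, -0.067]))]
scene pawl_grip [([326.0, 262.0], 0.72, array([ 0.579, -0.027]))]
scene bar_tip [([312.0, 281.0], 0.72, array([ 0.561, -0.064]))]
scene spool1 [([354.0, 182.0], 0.97, array([0.49 , 0.296])), ([447.0, 290.0], 0.9, array([0.845, 0.1  ])), ([353.0, 136.0], 0.82, array([0.407, 0.453])), ([448.0, 167.0], 0.75, array([0.701, 0.473])), ([330.0, 176.0], 0.68, array([0.422, 
[... 200 characters left out ...]
0.0], 0.62, array([0.428, 0.268])), ([433.0, 176.0], 0.36, array([ 0.719, -0.239])), ([175.0, 301.0], 0.18, array([0.45 , 0.345]))]
top peg [([357.0, 215.0], 0.9, array([ 0.628, -0.062])), ([512.0, 308.0], 0.43, array([ 0.421, -0.383]))]
top pawl_grip [([344.0, 241.0], 0.6, array([ 0.574, -0.033]))]
top bar_tip [([357.0, 248.0], 0.7, array([ 0.562, -0.064]))]
top spool1 [([287.0, 139.0], 0.92, array([0.848, 0.101])), ([210.0, 310.0], 0.9, array([0.426, 0.292])), ([145.0, 289.0], 0.78, array([0.48 , 0.451])), ([209.0, 283.0], 0.71, array([0.491, 0.296])), ([157.0, 235.0], 0.7, array([0.613, 0.425])), ([147.0, 316.0], 0.63, array([0.415, 0.445])), ([136.0, 208.0], 0.59, array([0.683, 0.477]))]
```

```bash
python3 - <<'E'
from h import *
x,y,a=.4679,-.092,-.0558;c,s=np.cos(a),np.sin(a)
W=lambda p:(x+c*p[0]-s*p[1],y+s*p[0]+c*p[1],p[2])
for cam in("scene","top"):
    P=campose(cam)
    for w in(1.6,1.8,2.0):
        t=np.radians(115)+w
        print(cam,w,"peg",proj(P,W((.197+.045*np.cos(t),.07+.045*np.sin(t),.138)))[0].round(1),"bar",proj(P,W((.02+.04*w,.03,.072)))[0].round(1))
    for pa in(0,.15,.3,.5):print("pawl",pa,proj(P,W((.102,.16-.091*np.cos(pa+.13),.102+.091*np.sin(pa+.13))))[0].round(1))
E
```

```text
scene 1.6 peg [339.9 274.3] bar [308.2 280.5]
scene 1.8 peg [340.  277.9] bar [311.1 282.1]
scene 2.0 peg [340.9 281.4] bar [314.  283.7]
pawl 0 [323.7 262.2]
pawl 0.15 [324.2 258.2]
pawl 0.3 [325.3 253.7]
pawl 0.5 [327.4 246.9]
top 1.6 peg [352.1 215.5] bar [358.4 251.9]
top 1.8 peg [355.6 213.4] bar [358.5 248.4]
top 2.0 peg [358.7 210.7] bar [358.6 245. ]
pawl 0 [341.9 241.4]
pawl 0.15 [340.8 240.7]
pawl 0.3 [338.8 239.9]
pawl 0.5 [334.6 238.8]
```

```bash
python3 -c "
from workcell import bot
print(bot.job_done(), bot.get_obs()['time'])"
```

```text
the job is handed in; nothing more can be done
the job is handed in; nothing more can be done
```

I handed the job in at about 42 s of robot time, with every step carried out in the required order. The hand-in reports no verdict.

**What I did:** I stood all four spools in the four cells, threw the pawl right over and wound the wheel to its stop. I then swung the pawl back down, rolled the tote to the end stop without lifting it, and carried it by its handle to the mat.

**Last checks** (trained networks on the scene and top cameras, after release):

| Item | Reading |
|---|---|
| Tote | About (0.45, 0.37), against the mat centre at (0.456, 0.374). The angle matches the mat by calculation, and the edges looked parallel just before it was set down. |
| Spools | All four seen in the tote cells. |
| Wheel | About 1.95–2.0 rad from the peg, need over 1.75. |
| Pawl | About 0 rad, need under 0.2. |
| Robot | Gripper open and well clear of everything. |

**Disagreements and limits:**
- **Bar tip:** taken as it stands, it gives about 1.8 rad, below the peg's figure. The same detector was 2–3 pixels off at the start, and allowing for that it gives about 1.9.
- **Mat:** the networks no longer find it now that the tote covers it.
- **Final picture:** the viewer's limit of 16 pictures was used up, so I did not see the final scene. The last view was of the tote hanging level over the mat, just before I set it down.
- **Bystanders:** I did not measure them at the end. Those in the pictures looked undisturbed.

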